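# Tidy the desk things away into the desktop drawer

## Robot

A 6-joint arm with a two-finger parallel gripper is mounted at the origin on the work surface. World frame = base frame: x ahead of the robot, y to its left, z up, the work surface at z = 0. Lengths are in m, angles in degrees, forces in N, time in s.
With the tool pointing down it reaches from about 0.35 to 0.875 m from the base axis. Payload 4.2 kg.
Tool frame: the origin (TCP) lies at the very end of the fingers, on their centre line; the grasp point (between the pads) lies 19 mm behind it; z points along the fingers, x is the direction in which the jaws open and shut, and the axes are right-handed (so a half turn about z gives the same grasp; the last joint's range is limited). The gripper opens to 87 mm and grips with 3 to 60 N. Pads are 19 mm wide; open, the fingers measure 117 mm over their backs; the gripper's body (75 mm by 190 mm) begins 51 mm behind the grasp point.
Start: joints at [-60.928, 22.042, 0.453, 0, -68.411, -14.817], TCP at [0.154, -0.606, 0.223] pointing down, gripper open.
Joint ranges: [-179.83, 179.83], [-69.29, 118.12], [-61.27, 80.66], [-181.25, 117.63], [-171.15, -9.14], [-177.46, 177.46]. Speed limits (degrees/s): [159.86, 159.86, 180, 180, 180, 180].

## Interface

Orientations are given as a 3x3 rotation matrix whose columns are the frame's x, y, z axes.
In Python, from station import sense, capture, finish_job gives the robot as it stands.
- The arm moves only by the shell command python3 -m crank 'ROWS' [OPENING]. ROWS is JSON, a list of rows, each a list of 4 numbers: the shift along the tool's x, y, z in m, then the turn about the tool's z in rad. A call has 1 to 5 rows; each row shifts and turns the commanded pose from where the row before left it, along the tool's axes as they then stand; what a row does not reach is not made up. A row lasts 1/12 s, in which the tool goes at most 41.7 mm and 7.16 degrees, less where a joint would pass 70% of its speed; a pose out of reach is approached as far as the arm can. A call with a gripper value outside its range is refused whole. OPENING is the finger opening in m, from 0 to 0.087, set as the call begins (- or left out, the last holds). The fingers move at their own pace and stop on an object; the grip force is fixed at half the most. Time passes only in rows, so rows that do not move let the fingers close. It gives the time, the measured TCP pose, the force and the opening at its end, in the units of the state.
- sense(): the state, without advancing time (a new reading comes with each control period).
- capture(name): name is "scene" or "top" or "wrist"; returns a dict with "pixels" (384x512x3 uint8, red, green, blue), "depth" (384x512 float32, m along the optical axis (not along the pixel's ray), 0 where there is no reading), "fx", "fy", "cx", "cy" (pixels), "world_from_camera" (4x4, takes a point from camera to world coordinates); the wrist camera has in their place "hand_eye" (4x4, takes a point from camera to tool coordinates, whose origin is the TCP and whose axes are the tool frame's). Camera axes: x right, y down, z forward; pixel columns grow to the right and rows downward; lengths in m; the calibration is good to about 2 mm. A picture is of the moment at which its call begins: read the wrist's pose just before it.
- finish_job(): hands the job in, once; it reports no verdict.
The state is a dict: "time_s": time; "joints": joint angles; "joint_velocities": joint speeds; "effort": joint torques, N m; "tcp_pos": TCP position; "ee_rot": TCP orientation; "wrist_force": force on the tool from outside, world axes, zero at the start; "moment": the same for the moment, N m; "gripper_width": opening from 0.0 (shut) to 1.0 (fully open).
Only numpy, scipy, OpenCV 4.12 (cv2) and the standard library are available. Lean on these libraries where they do the work, as an engineer would, in place of code of your own. Each camera call takes 0.05 s, during which the arm holds its last target.

## Task

Clear the desk for the evening: pull the drawer of the small desktop drawer unit wide open by its handle, set each of the stapler, tape dispenser and hole punch that is lying out down flat in its own fitted compartment (some may be absent), and nest any dishes that are out, upright, in one stack with the dish that is already in the drawer. Then push the drawer fully shut, and leave the mug, the succulent, the mouse and the phone where they are.

Things in the scene. Friction and masses are not known exactly. Their poses are not given: they have to be found in the camera images.
- drawer (a joint): how far the drawer is out (m): 0 shut, 0.17 at its stop; may start a little ajar; about 1.5 N of friction, stays where left. Its floor is 19 mm above the desk, side walls 46 mm high, front's top edge 97 mm above the desk. From right to left seen from the robot: a pencil channel, compartments for stapler, tape dispenser and hole punch, then the dish bay
- drawer_handle (a point): centre of the drawer's steel bar handle: a horizontal bar 120 mm long along y, 11 mm thick, 35 mm in front of the front panel and 77 mm above the desk (33 mm below the cabinet's top); x axis points into the cabinet; can be pinched from above, one finger behind the bar (opened about 25 mm). The unit is dark wood, 350 mm wide, 250 mm deep, 110 mm high, fixed; nothing stands on the front of its top
- stapler_slot (a point): point on the drawer floor at the centre of the stapler (right-hand, long and narrow) compartment, which is 132 mm long (x) by 42 mm wide (y), walled by 14 mm high slats; axes as the drawer's: x into the cabinet, y to the left seen from the robot, z up; moves with the drawer
- tape_slot (a point): point on the drawer floor at the centre of the tape dispenser (second from the right, shortest) compartment, which is 106 mm long (x) by 56 mm wide (y), walled by 14 mm high slats; axes as the drawer's: x into the cabinet, y to the left seen from the robot, z up; moves with the drawer
- punch_slot (a point): point on the drawer floor at the centre of the hole punch (third from the right, widest of the three) compartment, which is 114 mm long (x) by 64 mm wide (y), walled by 14 mm high slats; axes as the drawer's: x into the cabinet, y to the left seen from the robot, z up; moves with the drawer
- dish_bay (a point): point on the drawer floor at the centre of the dish bay (at the left: the place of the dish stack) compartment, which is 142 mm long (x) by 98 mm wide (y), walled by 14 mm high slats; axes as the drawer's: x into the cabinet, y to the left seen from the robot, z up; moves with the drawer
- stapler: black stapler, flat base 118 x 30 x 8 mm, above it a body 104 mm long, 22 mm wide, up to 46 mm high, to be gripped across those 22 mm; about 180 g; origin at the centre of its underside, x along its length, z up; either end may face the drawer front; may be absent (None from the start)
- tape_dispenser: small black tape dispenser with a roll of clear tape, flat base 92 x 44 x 10 mm, above it in the middle the roll between its cheeks, 44 mm long, 26 mm wide, up to 54 mm high, to be gripped across those 26 mm; about 220 g; origin at the centre of its underside, x along its length, z up; either end may face the drawer front; may be absent (None from the start)
- hole_punch: two-hole punch, black base 100 x 52 x 10 mm, above it a steel lever and body 86 mm long, 36 mm wide, up to 46 mm high, to be gripped across those 36 mm; about 250 g; origin at the centre of its underside, x along its length, z up; either end may face the drawer front; may be absent (None from the start)
- dish_a: white ceramic dish like a tiny rice bowl: rim 62 mm across (top 7 mm vertical, to be gripped across), 36 mm high, 2.5 mm wall, 32 mm foot; inner floor 16 mm above the underside, so a nested dish stands 16 mm above the one below; 90 g; origin at the centre of the underside, z up; already in the dish bay of the drawer at the start
- dish_b: white ceramic dish like a tiny rice bowl: rim 62 mm across (top 7 mm vertical, to be gripped across), 36 mm high, 2.5 mm wall, 32 mm foot; inner floor 16 mm above the underside, so a nested dish stands 16 mm above the one below; 90 g; origin at the centre of the underside, z up; out on the desk; may be absent (None from the start)
- dish_c: white ceramic dish like a tiny rice bowl: rim 62 mm across (top 7 mm vertical, to be gripped across), 36 mm high, 2.5 mm wall, 32 mm foot; inner floor 16 mm above the underside, so a nested dish stands 16 mm above the one below; 90 g; origin at the centre of the underside, z up; out on the desk; may be absent (None from the start)
- mug: bystander: glass mug 72 mm across and 72 mm high with a handle; origin at the centre of its underside
- succulent: bystander: succulent in a white pot 72 mm across, about 90 mm high; origin at the centre of its underside
- mouse: bystander: black computer mouse 100 x 58 x 31 mm; origin at the centre of its underside
- phone: bystander: phone lying flat, 145 x 70 x 8 mm; origin at the centre of its underside

How it is judged (in metres and radians):
On the way, in this order (a step that is already met when the one before it is completed fails the run):
1. the drawer has been pulled wide open (at least 140 mm) (value of joint drawer above 0.14 m), for 0.2 s.
2. every tool lies in its own compartment and the dishes are nested in one stack in the dish bay (x of stapler in the frame of stapler_slot between -0.012 and 0.012 m and y of stapler in the frame of stapler_slot between -0.012 and 0.012 m and z of stapler in the frame of stapler_slot between -0.006 and 0.006 m and angle between each of stapler, tape_dispenser, hole_punch's own z axis and vertical below 0.1 rad and angle between the x axis of stapler and the x axis of stapler_slot, either way round below 0.2 rad and x of tape_dispenser in the frame of tape_slot between -0.012 and 0.012 m and y of tape_dispenser in the frame of tape_slot between -0.012 and 0.012 m and z of tape_dispenser in the frame of tape_slot between -0.006 and 0.006 m and angle between the x axis of tape_dispenser and the x axis of tape_slot, either way round below 0.2 rad and x of hole_punch in the frame of punch_slot between -0.012 and 0.012 m and y of hole_punch in the frame of punch_slot between -0.012 and 0.012 m and z of hole_punch in the frame of punch_slot between -0.006 and 0.006 m and angle between the x axis of hole_punch and the x axis of punch_slot, either way round below 0.2 rad and x of dish_a in the frame of dish_bay between -0.045 and 0.045 m and y of dish_a in the frame of dish_bay between -0.025 and 0.025 m and z of dish_a in the frame of dish_bay between -0.038 and 0.038 m and angle between each of dish_a, dish_b, dish_c's own z axis and vertical below 0.12 rad and horizontal distance between dish_a and dish_b below 0.009 m and horizontal distance between each of dish_a, dish_b and dish_c below 0.009 m and x of dish_b in the frame of dish_bay between -0.045 and 0.045 m and y of dish_b in the frame of dish_bay between -0.025 and 0.025 m and z of dish_b in the frame of dish_bay between -0.038 and 0.038 m and x of dish_c in the frame of dish_bay between -0.045 and 0.045 m and y of dish_c in the frame of dish_bay between -0.025 and 0.025 m and z of dish_c in the frame of dish_bay between -0.038 and 0.038 m and linear speed of each of stapler, tape_dispenser, hole_punch, dish_a, dish_b, dish_c below 0.02 m/s), for 0.2 s.
3. the drawer has been pushed shut (value of joint drawer below 0.006 m), for 0.2 s.
At the end, for the whole second after the job is handed in: Drawer shut (within 6 mm); each tool flat on the floor of its own compartment (centre within 12 mm, turned within 0.2 rad, level within 0.1 rad, 6 mm in height); all dishes upright (0.12 rad), nested in one stack (axes within 9 mm) in the dish bay (x of stapler in the frame of stapler_slot between -0.012 and 0.012 m and y of stapler in the frame of stapler_slot between -0.012 and 0.012 m and z of stapler in the frame of stapler_slot between -0.006 and 0.006 m and angle between each of stapler, tape_dispenser, hole_punch's own z axis and vertical below 0.1 rad and angle between the x axis of stapler and the x axis of stapler_slot, either way round below 0.2 rad and x of tape_dispenser in the frame of tape_slot between -0.012 and 0.012 m and y of tape_dispenser in the frame of tape_slot between -0.012 and 0.012 m and z of tape_dispenser in the frame of tape_slot between -0.006 and 0.006 m and angle between the x axis of tape_dispenser and the x axis of tape_slot, either way round below 0.2 rad and x of hole_punch in the frame of punch_slot between -0.012 and 0.012 m and y of hole_punch in the frame of punch_slot between -0.012 and 0.012 m and z of hole_punch in the frame of punch_slot between -0.006 and 0.006 m and angle between the x axis of hole_punch and the x axis of punch_slot, either way round below 0.2 rad and x of dish_a in the frame of dish_bay between -0.045 and 0.045 m and y of dish_a in the frame of dish_bay between -0.025 and 0.025 m and z of dish_a in the frame of dish_bay between -0.038 and 0.038 m and angle between each of dish_a, dish_b, dish_c's own z axis and vertical below 0.12 rad and horizontal distance between dish_a and dish_b below 0.009 m and horizontal distance between each of dish_a, dish_b and dish_c below 0.009 m and x of dish_b in the frame of dish_bay between -0.045 and 0.045 m and y of dish_b in the frame of dish_bay between -0.025 and 0.025 m and z of dish_b in the frame of dish_bay between -0.038 and 0.038 m and x of dish_c in the frame of dish_bay between -0.045 and 0.045 m and y of dish_c in the frame of dish_bay between -0.025 and 0.025 m and z of dish_c in the frame of dish_bay between -0.038 and 0.038 m and value of joint drawer below 0.006 m); the robot touches nothing.
It fails at once if the glass mug is moved more than 5 cm or tipped over (distance of mug from where it was at the start of the episode above 0.05 m or angle between mug's own z axis and vertical above 0.5 rad).
It fails at once if the potted succulent is moved more than 5 cm or tipped over (distance of succulent from where it was at the start of the episode above 0.05 m or angle between succulent's own z axis and vertical above 0.5 rad).
It fails at once if the mouse is moved more than 5 cm or tipped over (distance of mouse from where it was at the start of the episode above 0.05 m or angle between mouse's own z axis and vertical above 0.5 rad).
It fails at once if the phone is moved more than 5 cm or tipped over (distance of phone from where it was at the start of the episode above 0.05 m or angle between phone's own z axis and vertical above 0.5 rad).
Of stapler, tape_dispenser, hole_punch, dish_b, dish_c only 3 to 5 are there at a start; the rules pass over those that are not, and their reading is None.
At some moment in a run one of stapler, tape_dispenser, hole_punch may be knocked a few centimetres aside while the robot is not near it.
It also fails if it takes over 210 s, if anything falls off the work surface, if the arm or the gripper's body presses on something with over 40 N, if the wrist force passes 120 N, or if a joint passes its speed limit or range.

## Working session

There is one attempt and no reset: what is moved stays moved. The work goes in short steps, Python scripts to look and compute and a shell command to move; the robot and the scene stay as the last step left them, time stands still between calls to the robot, and variables do not carry over. Pictures are saved under pics/ and viewed, and the job is handed in when it is done.

```bash
ls; mkdir -p pics
cat > h.py <<'E'
import numpy as np, cv2
from station import sense, capture
def shot(n,fn):
    s=sense(); c=capture(n)
    cv2.imwrite('pics/'+fn+'.png',c['pixels'][:,:,::-1])
    if 'hand_eye' in c:
        T=np.eye(4);T[:3,:3]=s['ee_rot'];T[:3,3]=s['tcp_pos'];W=T@np.array(c['hand_eye'])
    else: W=np.array(c['world_from_camera'])
    np.savez('pics/'+fn+'.npz',d=c['depth'],W=W,K=[c['fx'],c['fy'],c['cx'],c['cy']],p=c['pixels'])
    return c
def load(fn):
    z=np.load('pics/'+fn+'.npz');return z
def cloud(z):
    fx,fy,cx,cy=z['K'];d=z['d'];v,u=np.mgrid[:d.shape[0],:d.shape[1]]
    P=np.stack([(u-cx)/fx*d,(v-cy)/fy*d,d],-1)
    P=P@z['W'][:3,:3].T+z['W'][:3,3]; P[d<=0]=np.nan
    return P
def pt(z,u,v): return cloud(z)[v,u].round(4)
E
python3 - <<'E'
from h import *
s=sense();print(s)
shot('scene','s0');shot('top','t0')
z=load('t0');print(z['W'],z['K'])
E
```

```text
pics
{'time_s': 0.0, 'joints': array([-6.09270365e+01,  2.20905754e+01,  3.80027522e-01, -2.91399953e-02,
       -6.84106154e+01, -1.48146168e+01]), 'joint_velocities': array([-0.0005677 , -0.01287155,  0.01349616,  0.08877778,  0.2035942 ,
        0.02100749]), 'effort': array([ 3.89405670e-05, -3.90668142e+01,  1.87405479e+01,  4.21970710e+00,
        1.10950755e-02, -1.92310845e-04]), 'tcp_pos': array([ 0.15378587, -0.60516613,  0.22146286]), 'ee_rot': array([[-2.46111960e-01,  9.69241211e-01, -6.14235284e-04],
       [ 9.69238987e-01,  2.46112712e-01,  2.07800665e-03],
       [ 2.16526079e-03, -8.39184960e-05, -9.99997652e-01]]), 'wrist_force': array([ 0.63010372,  1.01395503, -0.35663407]), 'moment': array([ 0.0068251 , -0.0064965 ,  0.04786716]), 'gripper_width': 1.001878712067991}
[[ 0.02027548 -0.98881871  0.14773785  0.36058033]
 [-0.99975348 -0.01871472  0.01194696 -0.00417091]
 [-0.0090485  -0.14794366 -0.9889544   1.24418467]
 [ 0.          0.          0.          1.        ]] [454.99809333 454.99809333 249.85983186 188.35640039]
```

View pics/s0.png

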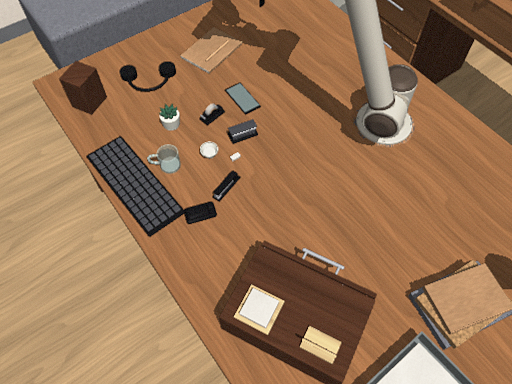

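View pics/t0.png

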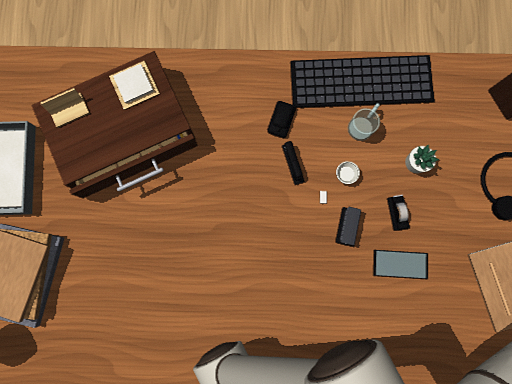

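The top view shows the mouse (281,119), stapler (294,163), a single dish (347,173), punch (349,226) and tape (399,212). It also shows the mug (365,124), succulent (424,159), phone (400,264) and the handle (139,177). The drawer looks slightly ajar.

Run:
```python
from h import *
z=load('t0');P=cloud(z)
for n,(u,v) in dict(desk=(230,250),stap=(294,163),dish=(347,173),punch=(349,226),tape=(399,212),mouse=(281,119),eras=(323,198)).items(): print(n,P[v,u].round(3))
# handle
m=np.zeros(P.shape[:2],bool);m[145:200,100:175]=1
H=(np.abs(P[...,2]-0.080)<0.012)&m
px=z['p'].astype(int);g=(px.min(-1)>90)&H
print(g.sum());Q=P[g];print(Q.mean(0),Q[:,1].min(),Q[:,1].max());
c=Q[:,:2].mean(0);w,V=np.linalg.eigh(np.cov((Q[:,:2]-c).T));print(V[:,1],np.ptp((Q[:,:2]-c)@V[:,1]), np.degrees(np.arctan2(V[1,1],V[0,1])))
# cabinet top
T=(np.abs(P[...,2]-0.110)<0.008);T[:,220:]=0;T[:30]=0
ys,xs=np.nonzero(T)
r=cv2.minAreaRect(P[T][:,:2].astype(np.float32));print(r,T.sum())
# objects
def blob(name,box,zmin,zmax=0.2):
    u0,u1,v0,v1=box;mm=np.zeros(T.shape,bool);mm[v0:v1,u0:u1]=1
    mm&=(P[...,2]>zmin)&(P[...,2]<zmax);q=P[mm];r=cv2.minAreaRect(q[:,:2].astype(np.float32));print(name,mm.sum(),'mean',q.mean(0).round(4),'top',q[:,2].max().round(4),np.round(r[0],4),np.round(r[1],4),round(r[2],1))
blob('stap',(275,315,138,190),.006);blob('stapTop',(275,315,138,190),.02)
blob('punch',(328,372,202,250),.006);blob('punchTop',(328,372,202,250),.025)
blob('tape',(382,420,190,235),.006);blob('tapeTop',(382,420,190,235),.02)
blob('dish',(330,365,155,190),.008)
big=cv2.resize(z['p'][:,:,::-1][130:250,260:440],None,fx=4,fy=4,interpolation=cv2.INTER_CUBIC);cv2.imwrite('pics/t0c.png',big)
big=cv2.resize(z['p'][:,:,::-1][40:220,20:220],None,fx=3.3,fy=3.3,interpolation=cv2.INTER_CUBIC);cv2.imwrite('pics/t0d.png',big)
```

```text
desk [0.376 0.061 0.001]
stap [ 0.611 -0.107  0.045]
dish [ 0.591 -0.254  0.016]
punch [ 0.445 -0.252  0.044]
tape [ 0.484 -0.383  0.049]
mouse [ 0.736 -0.071  0.033]
eras [ 0.522 -0.19   0.008]
230
[0.55694067 0.29941633 0.08219503] 0.2391733359962498 0.3592686599481248
[-0.44550057  0.89528166] 0.12742307128472147 116.45536926972133
((0.7011672258377075, 0.3716096878051758), (0.2618030607700348, 0.3514932096004486), 26.087154388427734) 9901
stap 477 mean [ 0.6154 -0.1045  0.0313] top 0.0494 [ 0.6181 -0.118 ] [0.1365 0.1044] 6.5
stapTop 333 mean [ 0.6186 -0.1046  0.0411] top 0.0494 [ 0.6212 -0.1048] [0.1079 0.0227] 17.7
punch 731 mean [ 0.4451 -0.2507  0.0359] top 0.0543 [ 0.4506 -0.2602] [0.1269 0.108 ] 2.4
punchTop 524 mean [ 0.4456 -0.2546  0.0454] top 0.0543 [ 0.4462 -0.2556] [0.0373 0.0977] 78.7
tape 565 mean [ 0.484  -0.3871  0.0281] top 0.0579 [ 0.4889 -0.4081] [0.1151 0.0841] 3.6
tapeTop 358 mean [ 0.4891 -0.3886  0.0376] top 0.0579 [ 0.487  -0.3916] [0.0883 0.0271] 10.5
dish 412 mean [ 0.5918 -0.2531  0.0225] top 0.0405 [ 0.5896 -0.2507] [0.0587 0.0615] 45.9
```

View pics/t0c.png

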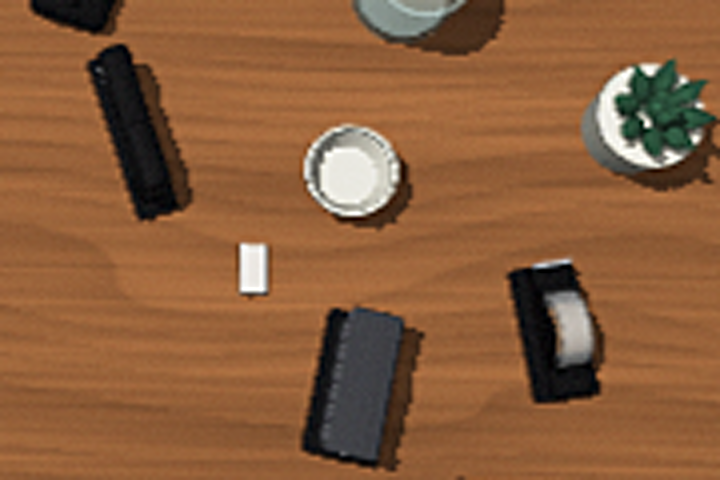

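View pics/t0d.png

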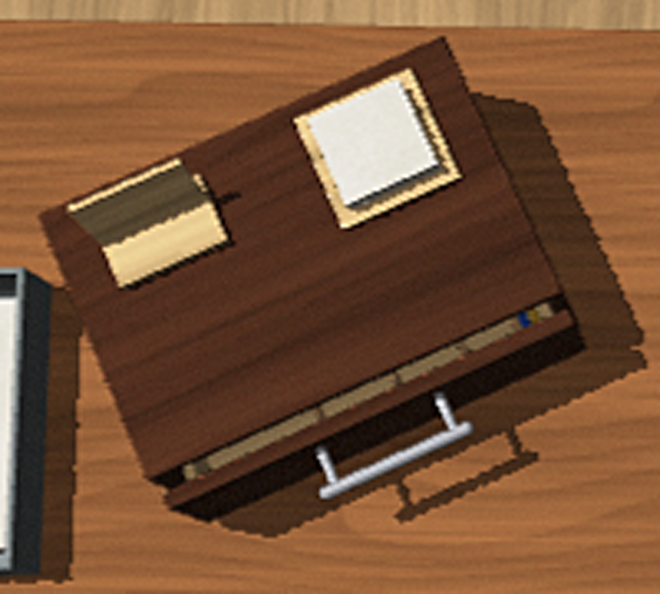

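```bash
R='x'; python3 -m crank '[[0,0,0,-0.12],[0,0,0,-0.12],[0,0,0,-0.12],[0,0,0,-0.12],[0,0,0,-0.12]]' 0.087
python3 -m crank '[[0,0,0,-0.12],[0,0,0,-0.12],[0,0,0,-0.12],[0,0,0,-0.12],[0,0,0,-0.12]]'
python3 -m crank '[[0,0,0,-0.12],[0,0,0,-0.12],[0,0,0,-0.12],[0,0,0,-0.12],[0,0,0,-0.103]]'
cat >> h.py <<'E'
def yaw(s=None):
    s=s or sense();r=s['ee_rot'];return np.degrees(np.arctan2(r[1,0],r[0,0]))
def to(x,y,z=None,yw=None):
    "shift in tool axes to reach world target (after the given turn, if any)"
    s=sense();p=s['tcp_pos'];r=s['ee_rot'];t=np.array([x,y,p[2] if z is None else z])
    a=yaw(s)
    turn=0 if yw is None else -np.radians((yw-a+180)%360-180)
    c,s_=np.cos(turn),np.sin(turn);r2=r@np.array([[c,-s_,0],[s_,c,0],[0,0,1]])
    d=r2.T@(t-p)
    print('t',round(s['time_s'],2),'pos',p.round(4),'yaw',a.round(2),'q',s['joints'].round(0),'w',round(s['gripper_width']*.087,4),'F',s['wrist_force'].round(1),'\n turn',round(turn,4),'then shift',d.round(4),'rows>=',np.linalg.norm(d)/.04)
E
python3 -c "
from h import *
to(0.557,0.299,0.22,206.3)"
```

```text
time_s: 0.52
tcp_pos: [0.1538, -0.6054, 0.2219]
ee_rot: [[-0.754, 0.656, -0.0], [0.656, 0.754, 0.001], [0.001, 0.001, -1.0]]
wrist_force: [-0.5, 0.0, -0.1]
gripper_width: 1.0
time_s: 0.93
tcp_pos: [0.1538, -0.6054, 0.2219]
ee_rot: [[-0.993, 0.116, -0.0], [0.116, 0.993, 0.001], [0.0, 0.001, -1.0]]
wrist_force: [0.2, 0.2, 0.1]
gripper_width: 1.0
time_s: 1.35
tcp_pos: [0.1538, -0.6054, 0.2219]
ee_rot: [[-0.893, -0.45, -0.0], [-0.45, 0.893, 0.001], [-0.0, 0.001, -1.0]]
wrist_force: [-1.1, 0.3, 0.1]
gripper_width: 0.998
t 1.35 pos [ 0.1538 -0.6054  0.2219] yaw -153.27 q [-61.  22.   0.  -0. -68.  88.] w 0.0868 F [-1.1  0.3  0.1] 
 turn 0.0076 then shift [-0.7621  0.6321  0.0029] rows>= 24.754662290116556
```

```bash
for i in 1; do
python3 -m crank '[[-0.03,0.025,0,0],[-0.03,0.025,0,0],[-0.03,0.025,0,0],[-0.03,0.025,0,0],[-0.03,0.025,0,0]]' | sed -n 2p
python3 -m crank '[[-0.03,0.025,0,0],[-0.03,0.025,0,0],[-0.03,0.025,0,0],[-0.03,0.025,0,0],[-0.03,0.025,0,0]]' | sed -n 2p
python3 -m crank '[[-0.03,0.025,0,0],[-0.03,0.025,0,0],[-0.03,0.025,0,0],[-0.03,0.025,0,0],[-0.03,0.025,0,0]]' | sed -n 2p
python3 -m crank '[[-0.03,0.025,0,0],[-0.03,0.025,0,0],[-0.03,0.025,0,0],[-0.03,0.025,0,0],[-0.03,0.025,0,0]]' | sed -n 2p
python3 -m crank '[[-0.03,0.025,0,0],[-0.03,0.025,0,0],[-0.03,0.025,0,0],[-0.03,0.025,0,0],[0,0,0,0]]' | sed -n 2p
done
python3 - <<'E'
from h import *
to(0.557,0.299,0.22,206.3)
shot('wrist','w1')
E
```

```text
tcp_pos: [0.2327, -0.4252, 0.222]
tcp_pos: [0.3113, -0.2465, 0.2224]
tcp_pos: [0.3901, -0.0677, 0.2226]
tcp_pos: [0.4689, 0.1109, 0.2223]
tcp_pos: [0.534, 0.2573, 0.2207]
t 3.43 pos [0.534  0.2573 0.2207] yaw -153.35 q [ 41.  19.  -4.   0. -67. -15.] w 0.0869 F [-0.5 -0.9  0.1] 
 turn 0.0061 then shift [-0.0391  0.0272  0.0007] rows>= 1.1912692726709624
```

View pics/w1.png

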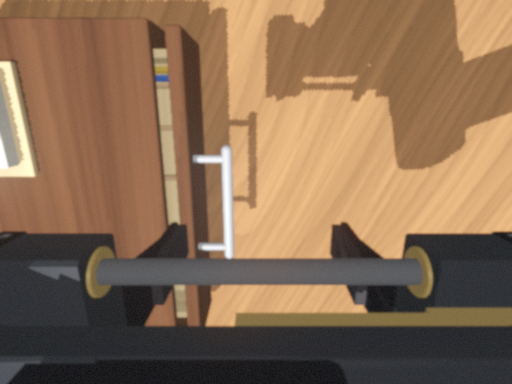

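The wrist view shows the handle bar at column 228, rows 148–258, vertical in the picture, so the yaw is right.

Run:
```python
from h import *
z=load('w1');P=cloud(z)
for a in [(227,150),(227,165),(227,200),(227,240),(227,254)]:
    row=P[a[1],218:240]; k=row[(row[:,2]>.07)&(row[:,2]<.095)]
    print(a,len(k),k.mean(0).round(4))
s=sense()
m=(P[...,2]>.07)&(P[...,2]<.095);m[:,:222]=0;m[:,240:]=0;m[:145]=0;m[258:]=0
q=P[m];u=np.array([.8965,.4431]);v=np.array([-.4431,.8965])
a=q[:,:2]@u;b=q[:,:2]@v;print('u',np.percentile(a,[1,50,99]),'v',b.min(),b.max())
# top view
z=load('t0');P=cloud(z);m=(np.abs(P[...,2]-.08)<.012)&(z['p'].min(-1)>90);m[:,:100]=0;m[:,175:]=0;m[:145]=0;m[200:]=0
q=P[m];a=q[:,:2]@u;b=q[:,:2]@v;print('top u',np.percentile(a,[1,25,50,99]),'v',b.min(),b.max())
```

```text
(227, 150) 11 [0.5812 0.2426 0.0797]
(227, 165) 10 [0.5741 0.2566 0.0801]
(227, 200) 10 [0.5569 0.2912 0.08  ]
(227, 240) 10 [0.5358 0.3339 0.0801]
(227, 254) 9 [0.5279 0.3496 0.0802]
u [0.62359167 0.62847414 0.63490631] v -0.04485245628036554 0.08404968886805077
top u [0.62327233 0.6258874  0.62850066 0.65827355] v -0.042591882057307164 0.08483180802139602
```

```bash
python3 -c "
from h import *
to(0.5543,0.2969,0.06,206.5)"
python3 -m crank '[[-0.018,0.0125,0,0.003],[-0.018,0.0125,0,0],[0,0,0.02,0],[0,0,0.02,0],[0,0,0.02,0]]' 0.026
python3 -c "
from h import *
to(0.5543,0.2969,0.06,206.5);shot('wrist','w2')"
```

```text
t 3.48 pos [0.5323 0.2546 0.2206] yaw -153.43 q [ 41.  19.  -5.  -0. -67. -15.] w 0.0872 F [-0.3 -1.2 -0.8] 
 turn 0.0013 then shift [-0.0389  0.0281  0.1605] rows>= 4.188234605801932
time_s: 3.9
tcp_pos: [0.5526, 0.2896, 0.1617]
ee_rot: [[-0.897, -0.442, -0.001], [-0.442, 0.897, 0.0], [0.0, 0.0, -1.0]]
wrist_force: [-0.0, -0.2, -0.6]
gripper_width: 0.704
t 3.9 pos [0.5526 0.2896 0.1617] yaw -153.79 q [ 42.  25.  -5.  -0. -61. -16.] w 0.0612 F [-0.  -0.2 -0.6] 
 turn -0.005 then shift [-0.0049  0.0057  0.1017] rows>= 2.550107794443255
```

View pics/w2.png

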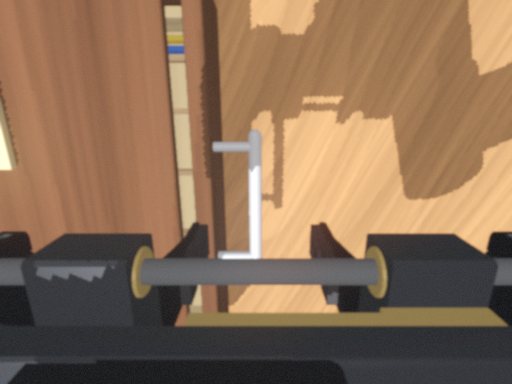

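```bash
python3 -m crank '[[-0.005,0.006,0,0],[0,0,0,0],[0,0,0,0],[0,0,0,0],[0,0,0,0]]' 0.026
python3 -c "
from h import *
to(0.5543,0.2969,0.06,206.5);shot('wrist','w3')"
```

```text
time_s: 4.37
tcp_pos: [0.5552, 0.2982, 0.1639]
ee_rot: [[-0.897, -0.442, 0.002], [-0.442, 0.897, 0.001], [-0.002, 0.001, -1.0]]
wrist_force: [0.0, -0.0, 0.4]
gripper_width: 0.325
t 4.37 pos [0.5552 0.2982 0.1639] yaw -153.76 q [ 43.  25.  -4.   0. -61. -17.] w 0.0283 F [ 0.  -0.   0.4] 
 turn -0.0045 then shift [ 0.0016 -0.0008  0.1039] rows>= 2.5976863489357127
```

View pics/w3.png

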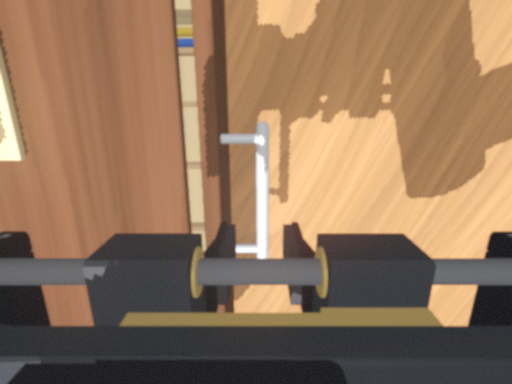

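Run:
```python
from h import *
z=load('w3');fx,fy,cx,cy=z['K']
s=sense()
for h in (0,.05,.084,.1):
    p=np.r_[s['tcp_pos']+s['ee_rot'][:,2]*h,1];c=np.linalg.inv(z['W'])@p;print(h,c.round(3),cx+fx*c[0]/c[2],cy+fy*c[1]/c[2])
P=cloud(z);print([P[r,262].round(4) for r in (130,190,235,250)])
```

```text
0 [0.002 0.029 0.176 1.   ] 261.4751833613449 240.01783385546025
0.05 [0.002 0.015 0.224 1.   ] 260.97811089488215 211.4050644760838
0.084 [0.002 0.006 0.257 1.   ] 260.7460622737966 198.04774913900266
0.1 [0.002 0.001 0.272 1.   ] 260.65609114871484 192.86877982074012
[array([0.5805, 0.2448, 0.0802]), array([0.5578, 0.2906, 0.0815]), array([0.5388, 0.3287, 0.0814]), array([0.532 , 0.3426, 0.0808])]
```

TCP projects onto the bar's middle (261,198), so I descend and pinch it.

```bash
python3 -m crank '[[0.001,0,0.025,0],[0,0,0.025,0],[0,0,0.025,0],[0,0,0.025,0],[0,0,0.004,0]]' 0.026
python3 -m crank '[[0,0,0,0],[0,0,0,0],[0,0,0,0],[0,0,0,0],[0,0,0,0]]' 0
```

```text
time_s: 4.83
tcp_pos: [0.5514, 0.2955, 0.0544]
ee_rot: [[-0.897, -0.441, -0.007], [-0.441, 0.897, -0.005], [0.008, -0.001, -1.0]]
wrist_force: [-0.9, -0.8, -1.1]
gripper_width: 0.297
time_s: 5.25
tcp_pos: [0.5545, 0.2979, 0.0604]
ee_rot: [[-0.897, -0.442, 0.002], [-0.442, 0.897, 0.002], [-0.002, 0.001, -1.0]]
wrist_force: [-1.9, -0.4, 3.2]
gripper_width: 0.113
```

```bash
python3 -m crank '[[0.008,0,0,0],[0.012,0,0,0],[0.015,0,0,0],[0.015,0,0,0],[0.015,0,0,0]]' 
python3 -m crank '[[0.015,0,0,0],[0.015,0,0,0],[0.015,0,0,0],[0.012,0,0,0],[0,0,0,0]]' 
python3 -m crank '[[0.008,0,0,0],[0.008,0,0,0],[0.004,0,0,0],[0,0,0,0]]'
```

```text
time_s: 5.67
tcp_pos: [0.497, 0.2694, 0.0604]
ee_rot: [[-0.897, -0.443, 0.005], [-0.443, 0.897, 0.003], [-0.006, 0.001, -1.0]]
wrist_force: [2.3, 0.0, 3.3]
gripper_width: 0.113
time_s: 6.08
tcp_pos: [0.4432, 0.2427, 0.0603]
ee_rot: [[-0.897, -0.443, 0.001], [-0.443, 0.897, 0.001], [-0.001, 0.001, -1.0]]
wrist_force: [-1.6, -1.8, 5.6]
gripper_width: 0.114
time_s: 6.42
tcp_pos: [0.4267, 0.2345, 0.0603]
ee_rot: [[-0.897, -0.443, 0.002], [-0.443, 0.897, 0.001], [-0.003, 0.0, -1.0]]
wrist_force: [-0.8, -2.3, 8.3]
gripper_width: 0.117
```

```bash
python3 -m crank '[[0.003,0,0,0],[0.003,0,0,0],[0,0,0,0]]' 
python3 -m crank '[[0,0,0,0],[0,0,0,0],[0,0,0,0]]' 0.026
python3 -m crank '[[0,0,-0.02,0],[0,0,-0.03,0],[0,0,-0.03,0],[0,0,-0.03,0],[0,0,-0.03,0]]' 0.026
python3 -m crank '[[0,-0.03,-0.03,0],[0,-0.035,-0.03,0],[0,-0.035,0,0],[0,-0.035,0,0],[0,-0.035,0,0]]' 0.026
python3 -m crank '[[0,-0.035,0,0],[0,-0.035,0,0],[0,-0.035,0,0],[0,-0.035,0,0],[0,0,0,0]]' 0.087
python3 -c "
from h import *
shot('top','t1');shot('scene','s1')
z=load('t1')
big=cv2.resize(z['p'][:,:,::-1][40:270,20:240],None,fx=2.6,fy=2.6,interpolation=cv2.INTER_CUBIC);cv2.imwrite('pics/t1d.png',big)"
```

```text
time_s: 6.67
tcp_pos: [0.422, 0.2322, 0.0603]
ee_rot: [[-0.897, -0.443, 0.003], [-0.443, 0.897, 0.002], [-0.004, 0.0, -1.0]]
wrist_force: [0.4, -3.2, 7.4]
gripper_width: 0.116
time_s: 6.92
tcp_pos: [0.4208, 0.2318, 0.0586]
ee_rot: [[-0.897, -0.442, -0.0], [-0.442, 0.897, 0.0], [0.0, 0.0, -1.0]]
wrist_force: [-0.7, -0.1, -0.3]
gripper_width: 0.251
time_s: 7.33
tcp_pos: [0.4206, 0.2317, 0.1996]
ee_rot: [[-0.897, -0.442, -0.001], [-0.442, 0.897, -0.0], [0.001, 0.0, -1.0]]
wrist_force: [0.6, -0.2, 0.6]
gripper_width: 0.297
time_s: 7.75
tcp_pos: [0.4947, 0.0819, 0.2555]
ee_rot: [[-0.897, -0.443, 0.001], [-0.443, 0.897, 0.001], [-0.001, 0.001, -1.0]]
wrist_force: [0.6, 0.6, -0.6]
gripper_width: 0.295
time_s: 8.17
tcp_pos: [0.5579, -0.0467, 0.2538]
ee_rot: [[-0.899, -0.437, -0.001], [-0.437, 0.899, -0.001], [0.002, -0.0, -1.0]]
wrist_force: [-0.4, 0.0, -0.8]
gripper_width: 0.596
```

View pics/t1d.png

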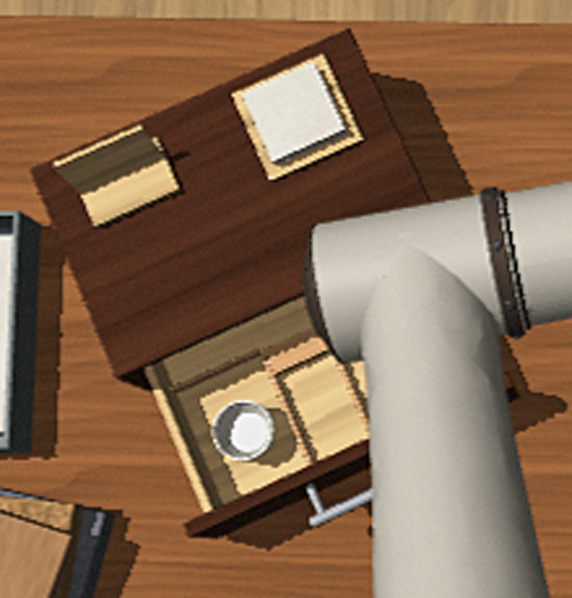

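View pics/t1.png

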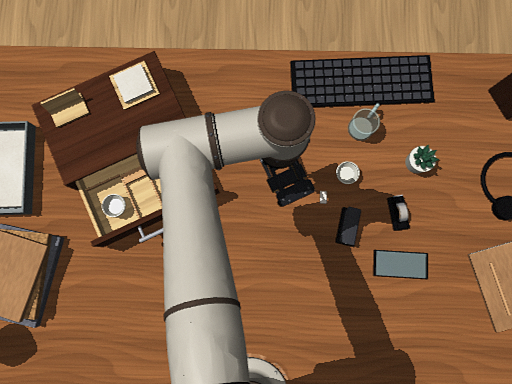

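The drawer is open about 165 mm. One dish sits in the bay at crop (243,430), and the arm hides the right-hand compartments. Stapler next.

```bash
python3 -m crank '[[0,0,0,0.12],[0,0,0,0.12],[0,0,0,0.12],[0,0,0,0.12],[0,0,0,0.12]]' 0.087 >/dev/null
python3 -m crank '[[0,0,0,0.12],[0,0,0,0.12],[0,0,0,0.12],[0,0,0,0.12],[0,0,0,0.12]]' >/dev/null
python3 -m crank '[[0,0,0,0.12],[0,0,0,0.12],[0,0,0,0.12],[0,0,0,0.12],[0,0,0,0]]' 
python3 -c "
from h import *
to(0.60,-0.104,0.2,108);shot('wrist','w4')"
```

```text
time_s: 9.52
tcp_pos: [0.5559, -0.0412, 0.255]
ee_rot: [[-0.342, 0.94, -0.0], [0.94, 0.342, 0.0], [0.001, -0.0, -1.0]]
wrist_force: [-0.2, 0.1, -0.6]
gripper_width: 0.998
t 9.52 pos [ 0.5559 -0.0412  0.255 ] yaw 109.98 q [ 12.  14.  -6.  -0. -70. -82.] w 0.0868 F [-0.2  0.1 -0.6] 
 turn 0.0345 then shift [-0.0734  0.0226  0.055 ] rows>= 2.3605826729911197
```

View pics/w4.png

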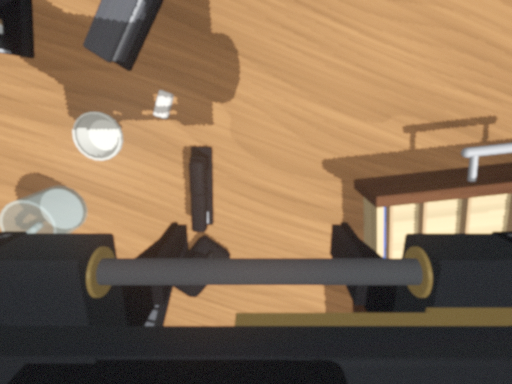

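```bash
cat >> h.py <<'E'
def obj(fn,box,zmin,zmax=.2,dark=None):
    z=load(fn);P=cloud(z);u0,u1,v0,v1=box;m=np.zeros(P.shape[:2],bool);m[v0:v1,u0:u1]=1
    m&=(P[...,2]>zmin)&(P[...,2]<zmax)
    if dark: m&=z['p'].max(-1)<dark
    n,l,st,_=cv2.connectedComponentsWithStats(m.astype(np.uint8));k=1+np.argmax(st[1:,4]);m=l==k
    q=P[m];r=cv2.minAreaRect(q[:,:2].astype(np.float32));c,sz,a=r
    if sz[1]>sz[0]: sz=sz[::-1];a+=90
    print(fn,m.sum(),'px',st[k,:4],'mean',q.mean(0).round(4),'ztop',np.percentile(q[:,2],98).round(4),'rect',np.round(c,4),np.round(sz,4),'long yaw',round((a+90)%180-90,1))
    return q
E
python3 - <<'E'
from h import *
for zm in (.02,.03,.036): obj('w4',(180,225,130,245),zm,.06)
obj('w4',(180,225,130,245),.004,.06)
E
```

```text
w4 1298 px [188 155  19  77] mean [ 0.6176 -0.1064  0.0395] ztop 0.0436 rect [ 0.6214 -0.1066] [0.1064 0.0225] long yaw 18.3
w4 1271 px [188 155  19  77] mean [ 0.6183 -0.1064  0.0398] ztop 0.0436 rect [ 0.6214 -0.1066] [0.1064 0.0225] long yaw 18.3
w4 1135 px [188 158  19  74] mean [ 0.6209 -0.1059  0.0406] ztop 0.0437 rect [ 0.6229 -0.106 ] [0.1031 0.0223] long yaw 18.4
w4 1867 px [188 146  25  86] mean [ 0.6137 -0.1057  0.0296] ztop 0.0434 rect [ 0.6192 -0.1073] [0.118  0.0298] long yaw 18.6
```

```bash
python3 -c "
from h import *
to(0.6195,-0.107,0.02,108.5)"
python3 -m crank '[[-0.02,0.009,0.03,0.026],[-0.02,0.009,0.03,0],[-0.02,0.009,0.03,0],[-0.022,0.009,0.03,0],[0,0,0,0]]' 
python3 -c "
from h import *
to(0.6195,-0.107,0.02,108.5)"
```

```text
t 9.57 pos [ 0.556  -0.0413  0.2551] yaw 110.23 q [ 12.  14.  -6.  -0. -70. -82.] w 0.0869 F [-0.9  0.2  1.1] 
 turn 0.0301 then shift [-0.0825  0.0394  0.235 ] rows>= 6.304591442975073
time_s: 9.98
tcp_pos: [0.6147, -0.1098, 0.1269]
ee_rot: [[-0.318, 0.948, -0.013], [0.948, 0.318, 0.001], [0.005, -0.012, -1.0]]
wrist_force: [0.3, 0.2, -1.6]
gripper_width: 1.002
t 9.98 pos [ 0.6147 -0.1098  0.1269] yaw 108.52 q [  5.  27.  -6.  -0. -58. -76.] w 0.0871 F [ 0.3  0.2 -1.6] 
 turn 0.0003 then shift [0.0006 0.0067 0.1068] rows>= 2.6764999867487846
```

```bash
python3 -m crank '[[0,0.002,0,0],[0,0,0,0],[0,0,0,0]]' 
python3 -c "
from h import *
to(0.6195,-0.107,0.02,108.5);shot('wrist','w5');obj('w5',(100,400,0,260),.03,.06)"
```

```text
time_s: 10.23
tcp_pos: [0.6198, -0.107, 0.1373]
ee_rot: [[-0.32, 0.948, 0.004], [0.948, 0.32, -0.0], [-0.001, 0.003, -1.0]]
wrist_force: [0.1, 0.6, -0.2]
gripper_width: 0.999
t 10.23 pos [ 0.6198 -0.107   0.1373] yaw 108.63 q [  5.  26.  -6.   0. -58. -76.] w 0.0869 F [ 0.1  0.6 -0.2] 
 turn 0.0023 then shift [ 0.0002 -0.0007  0.1173] rows>= 2.9321432034305537
w5 2576 px [248 134  24 112] mean [ 0.6185 -0.1076  0.0401] ztop 0.0434 rect [ 0.6215 -0.1064] [0.1065 0.0217] long yaw 18.3
```

View pics/w5.png

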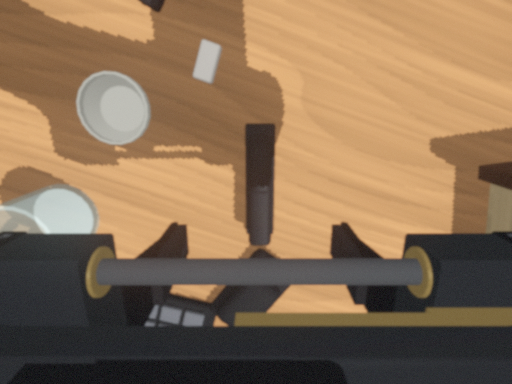

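The stapler is centred between the fingers at column 260. I go down and grip.

```bash
python3 -m crank '[[0,0,0.03,0],[0,0,0.03,0],[0,0,0.03,0],[0,0,0.02,0],[0,0,0.007,0]]' 0.087
python3 -m crank '[[0,0,0,0],[0,0,0,0],[0,0,0,0],[0,0,0,0],[0,0,0,0]]' 0
python3 -m crank '[[0,0,0,0],[0,0,0,0],[0,0,0,0],[0,0,0,0],[0,0,0,0]]' 0
```

```text
time_s: 10.7
tcp_pos: [0.6173, -0.1071, 0.0165]
ee_rot: [[-0.318, 0.948, -0.003], [0.948, 0.318, 0.0], [0.001, -0.003, -1.0]]
wrist_force: [-0.3, 0.4, 0.6]
gripper_width: 1.002
time_s: 11.12
tcp_pos: [0.62, -0.1078, 0.0199]
ee_rot: [[-0.317, 0.948, 0.003], [0.948, 0.317, 0.0], [-0.001, 0.003, -1.0]]
wrist_force: [-0.4, 0.1, -0.4]
gripper_width: 0.705
time_s: 11.53
tcp_pos: [0.619, -0.1079, 0.0181]
ee_rot: [[-0.317, 0.948, -0.0], [0.948, 0.317, -0.0], [0.0, -0.0, -1.0]]
wrist_force: [-0.2, -0.7, -0.7]
gripper_width: 0.327
```

```bash
python3 -m crank '[[0,0,0,0],[0,0,0,0],[0,0,0,0]]' 0
python3 -m crank '[[0,0,-0.01,0],[0,0,-0.02,0],[0,0,-0.035,0],[0,0,-0.035,0],[0,0,-0.035,0]]' 0
python3 -m crank '[[0,0,-0.035,-0.07],[0,0,-0.035,-0.07],[0,0,-0.035,0],[0,0,0,0],[0,0,0,0]]' 0
python3 -c "
from h import *
to(0.53,0.18,0.28,116.5)"
```

```text
time_s: 11.78
tcp_pos: [0.6189, -0.1078, 0.018]
ee_rot: [[-0.317, 0.948, -0.0], [0.948, 0.317, 0.0], [0.0, -0.0, -1.0]]
wrist_force: [-0.1, 0.9, -0.2]
gripper_width: 0.25
time_s: 12.2
tcp_pos: [0.6184, -0.108, 0.1548]
ee_rot: [[-0.317, 0.948, -0.001], [0.948, 0.317, -0.0], [0.0, -0.001, -1.0]]
wrist_force: [0.8, 0.9, -1.5]
gripper_width: 0.255
time_s: 12.62
tcp_pos: [0.6197, -0.1078, 0.2614]
ee_rot: [[-0.446, 0.895, 0.006], [0.895, 0.446, 0.001], [-0.002, 0.006, -1.0]]
wrist_force: [-0.2, 0.7, -2.4]
gripper_width: 0.25
t 12.62 pos [ 0.6197 -0.1078  0.2614] yaw 116.5 q [  5.  21.   4.  -0. -73. -68.] w 0.0217 F [-0.2  0.7 -2.4] 
 turn 0.0 then shift [ 0.2976  0.0482 -0.0189] rows>= 7.551611158956003
```

```bash
python3 -m crank '[[0.035,0.006,-0.005,0],[0.035,0.006,-0.005,0],[0.035,0.006,-0.005,0],[0.035,0.006,-0.005,0],[0.035,0.006,0,0]]' 0
python3 -m crank '[[0.035,0.006,0,0],[0.035,0.006,0,0],[0.035,0.006,0,0],[0.015,0,0,0],[0,0,0,0]]' 0
python3 -m crank '[[0,0,0,0],[0,0,0,0],[0,0,0,0]]' 0
python3 -c "
from h import *
to(0.53,0.18,0.28,116.5);shot('wrist','w6');shot('top','t2')"
```

```text
time_s: 13.03
tcp_pos: [0.5664, 0.0633, 0.2773]
ee_rot: [[-0.446, 0.895, -0.002], [0.895, 0.446, -0.0], [0.0, -0.002, -1.0]]
wrist_force: [0.3, -0.3, -0.8]
gripper_width: 0.256
time_s: 13.45
tcp_pos: [0.5281, 0.18, 0.2762]
ee_rot: [[-0.45, 0.893, -0.004], [0.893, 0.45, -0.001], [0.001, -0.004, -1.0]]
wrist_force: [-0.3, 0.5, -2.1]
gripper_width: 0.252
time_s: 13.7
tcp_pos: [0.5303, 0.1764, 0.2774]
ee_rot: [[-0.445, 0.895, -0.001], [0.895, 0.445, -0.001], [-0.0, -0.002, -1.0]]
wrist_force: [0.1, -0.7, -1.5]
gripper_width: 0.251
t 13.7 pos [0.5303 0.1764 0.2774] yaw 116.43 q [ 35.  14.  -4.  -0. -73. -99.] w 0.0219 F [ 0.1 -0.7 -1.5] 
 turn -0.0012 then shift [ 0.0033  0.0014 -0.0026] rows>= 0.11041972573013656
```

View pics/w6.png

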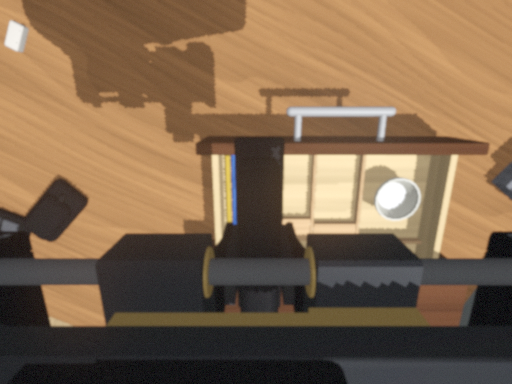

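View pics/t2.png

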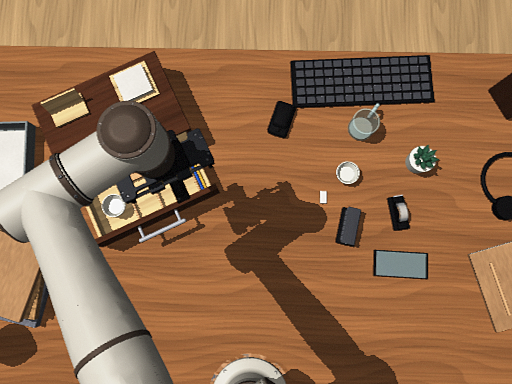

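Run:
```python
from h import *
z=load('w6')
big=cv2.resize(z['p'][:,:,::-1][90:240,200:480],None,fx=2.8,fy=2.8,interpolation=cv2.INTER_CUBIC);cv2.imwrite('pics/w6c.png',big)
P=cloud(z);a=np.radians(26.5);u=np.array([np.cos(a),np.sin(a)]);v=np.array([-u[1],u[0]])
U=P[...,:2]@u;V=P[...,:2]@v;Z=P[...,2]
for r in (165,180,195):
    print('row',r,' '.join(f'{V[r,c]*1000:.0f}/{Z[r,c]*1000:.0f}' for c in range(212,460,3)))
for c in (297,335,370,430):
    print('col',c,' '.join(f'{U[r,c]*1000:.0f}/{Z[r,c]*1000:.0f}' for r in range(104,234,3)))
```

```text
row 165 -141/63 -136/64 -133/61 -133/31 -130/17 -125/26 -122/17 -116/27 -93/267 -89/292 -88/294 -86/294 -85/296 -83/295 -82/294 -80/294 -79/296 -77/295 -76/295 -74/295 -73/295 -71/293 -69/291 -66/266 -42/18 -38/18 -34/18 -29/17 -25/17 -20/17 -16/18 -12/17 -7/17 -3/19 -1/32 6/19 10/17 14/19 19/17 23/18 28/18 32/18 37/18 41/16 45/19 50/18 54/18 59/18 63/18 66/23 67/32 76/18 81/16 85/17 90/17 94/18 98/18 102/19 107/18 112/17 116/18 120/19 125/17 129/18 132/20 nan/nan 142/17 147/18 150/19 157/15 160/18 164/18 170/16 169/24 169/32 169/38 169/45 169/52 170/56 170/63 173/63 178/62 226/-2
row 180 -152/-1 -137/64 -133/64 -133/36 -131/18 -126/27 -122/18 -117/25 -93/266 -89/299 -87/301 -86/301 -85/301 -83/302 -82/301 -80/301 -79/302 -77/302 -76/303 -74/302 -73/301 -71/301 -70/299 -66/266 -42/18 -38/19 -33/17 -29/18 -24/18 -19/17 -15/18 -11/17 -6/19 -3/24 -0/33 7/18 12/17 16/18 21/17 25/18 29/20 34/18 39/17 43/18 47/18 52/18 57/16 61/17 65/17 66/28 69/32 79/18 83/16 87/19 92/18 96/19 101/18 105/19 96/48 98/53 101/55 111/42 116/41 119/44 121/48 122/54 146/16 150/18 155/17 159/17 164/17 167/18 168
[... 1224 characters left out ...]
3/18 628/18 633/18 637/20 643/17 647/21 647/31 652/31 657/32 517/351
col 370 474/-1 478/77 482/82 485/82 491/-1 495/-2 499/-2 504/-1 508/-1 512/-2 517/-2 517/37 518/73 519/95 522/96 526/96 529/96 545/18 550/17 554/16 558/19 563/16 567/18 572/17 577/17 581/19 586/17 591/16 595/17 600/18 604/19 609/19 614/17 618/19 623/17 628/17 633/18 638/17 643/18 648/18 653/18 658/18 663/18 517/352
col 430 474/-1 478/-1 483/-3 487/-1 491/-2 495/-1 500/-1 504/-2 508/0 512/-0 517/-2 518/36 518/74 519/95 522/95 525/97 529/95 545/18 549/20 553/21 558/20 562/24 566/25 570/25 575/26 579/27 583/28 587/30 591/33 595/33 599/34 603/36 608/36 612/38 616/38 620/41 625/41 629/43 633/44 637/45 641/47 645/48 650/49 653/51
```

View pics/w6c.png

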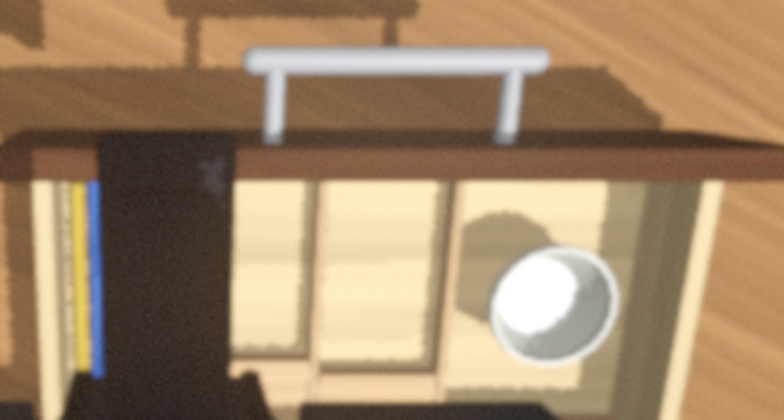

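The enlarged view shows the compartments clearly. Slats are at crop columns 315 and 450, tape and punch end slats at rows 360 and 372, and dish_a at crop (553,305). In drawer axes (u along x, v along y, at yaw 26.5°) the centres are stapler (0.599, -0.085), tape (0.5855, -0.031), punch (0.590, 0.0345) and bay (0.604, 0.120).

```bash
cat >> h.py <<'E'
A=np.radians(26.5)
def dr(u,v): return np.array([u*np.cos(A)-v*np.sin(A),u*np.sin(A)+v*np.cos(A)])
def uv(p): return np.array([p[0]*np.cos(A)+p[1]*np.sin(A),-p[0]*np.sin(A)+p[1]*np.cos(A)])
E
python3 -m crank '[[-0.003,0.023,0,-0.001],[-0.003,0.023,0,0],[0,0,0.03,0],[0,0,0.03,0],[0,0,0.03,0]]' 0
python3 -m crank '[[0,0,0.03,0],[0,0,0.03,0],[0,0,0,0],[0,0,0,0],[0,0,0,0]]' 0
python3 -c "
from h import *
to(*dr(.599,-.085),0.038,116.5);shot('wrist','w7')"
```

```text
time_s: 14.22
tcp_pos: [0.5748, 0.1919, 0.1871]
ee_rot: [[-0.446, 0.895, 0.001], [0.895, 0.446, 0.001], [0.0, 0.001, -1.0]]
wrist_force: [0.1, 0.9, -2.6]
gripper_width: 0.25
time_s: 14.63
tcp_pos: [0.5757, 0.1928, 0.1301]
ee_rot: [[-0.447, 0.894, 0.003], [0.894, 0.447, 0.001], [-0.001, 0.003, -1.0]]
wrist_force: [-0.4, -0.3, -0.8]
gripper_width: 0.246
t 14.63 pos [0.5757 0.1928 0.1301] yaw 116.57 q [ 34.  25. -10.   0. -56. -97.] w 0.0214 F [-0.4 -0.3 -0.8] 
 turn 0.0012 then shift [-0.0006 -0.0025  0.0921] rows>= 2.3023739139097223
```

View pics/w7.png

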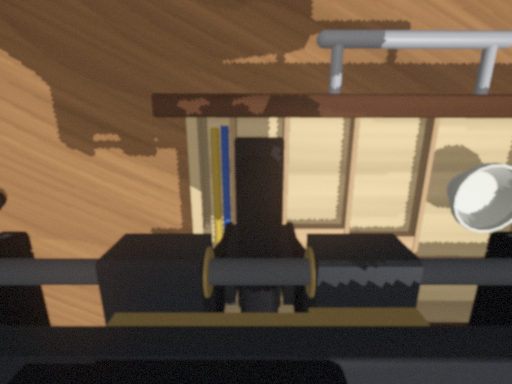

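```bash
python3 -m crank '[[-0.0005,-0.002,0.02,0.001],[0,0,0.03,0],[0,0,0.03,0],[0,0,0.006,0],[0,0,0,0]]' 0
python3 -m crank '[[0,0,0,0],[0,0,0.002,0],[0,0,0.002,0],[0,0,0,0]]' 0
python3 -c "
from h import *
to(*dr(.599,-.085),0.038,116.5)"
```

```text
time_s: 15.1
tcp_pos: [0.5723, 0.1911, 0.0419]
ee_rot: [[-0.447, 0.895, -0.001], [0.895, 0.447, -0.001], [-0.0, -0.002, -1.0]]
wrist_force: [0.4, -0.7, -2.0]
gripper_width: 0.249
time_s: 15.43
tcp_pos: [0.5732, 0.1918, 0.0394]
ee_rot: [[-0.447, 0.895, 0.002], [0.895, 0.447, 0.001], [0.0, 0.002, -1.0]]
wrist_force: [0.3, 0.9, -2.7]
gripper_width: 0.25
t 15.43 pos [0.5732 0.1918 0.0394] yaw 116.52 q [ 34.  31. -15.   0. -44. -97.] w 0.0217 F [ 0.3  0.9 -2.7] 
 turn 0.0003 then shift [-0.0009  0.0005  0.0014] rows>= 0.04290855522695823
```

Next I lower the last 1.5 mm and release slightly.

```bash
python3 -m crank '[[0,0,0.002,0],[0,0,0,0],[0,0,0,0]]' 0
python3 -m crank '[[0,0,0,0],[0,0,0,0],[0,0,0,0],[0,0,0,0]]' 0.036
python3 -m crank '[[0,0,-0.02,0],[0,0,-0.03,0],[0,0,-0.03,0],[0,0,-0.03,0],[0,0,-0.03,0]]' 0.036
python3 -m crank '[[0,0,0,0],[0,0,0,0],[0,0,0,0]]' 0.087
python3 -c "
from h import *
to(*dr(.599,-.085),0.038,116.5);shot('wrist','w8');obj('w8',(200,300,50,250),.035,.07,90)"
```

```text
time_s: 15.68
tcp_pos: [0.5732, 0.1918, 0.037]
ee_rot: [[-0.447, 0.895, 0.002], [0.895, 0.447, 0.001], [-0.0, 0.002, -1.0]]
wrist_force: [0.9, 0.3, 1.8]
gripper_width: 0.25
time_s: 16.02
tcp_pos: [0.5724, 0.1913, 0.036]
ee_rot: [[-0.446, 0.895, -0.0], [0.895, 0.446, -0.0], [-0.0, -0.0, -1.0]]
wrist_force: [-0.4, -0.3, 0.0]
gripper_width: 0.398
time_s: 16.43
tcp_pos: [0.5722, 0.1912, 0.1774]
ee_rot: [[-0.446, 0.895, -0.0], [0.895, 0.446, -0.0], [-0.0, -0.001, -1.0]]
wrist_force: [0.6, 0.4, 0.2]
gripper_width: 0.407
time_s: 16.68
tcp_pos: [0.5719, 0.1912, 0.1755]
ee_rot: [[-0.446, 0.895, -0.001], [0.895, 0.446, -0.0], [0.001, -0.001, -1.0]]
wrist_force: [0.4, 0.3, -0.1]
gripper_width: 0.565
t 16.68 pos [0.5719 0.1912 0.1755] yaw 116.5 q [ 34.  22.  -7.  -0. -61. -97.] w 0.0492 F [ 0.4  0.3 -0.1] 
 turn -0.0001 then shift [-0.001   0.002   0.1375] rows>= 3.437834067916879
w8 2249 px [247 135  23 105] mean [0.5732 0.1909 0.0591] ztop 0.0625 rect [0.5759 0.1921] [0.106 0.022] long yaw 26.6
```

View pics/w8.png

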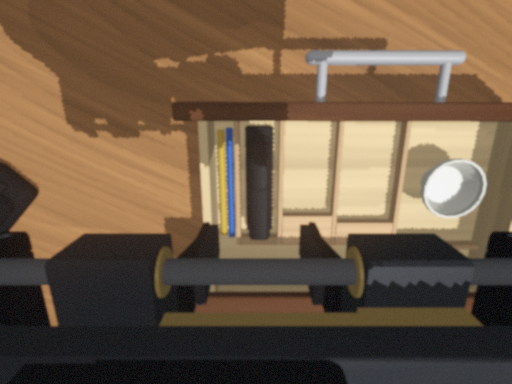

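The stapler lies flat in its slot: columns 247–272, between slats at 238 and 279, yaw 26.6°. Next I go and look at the punch and tape dispenser.

```bash
python3 -m crank '[[0,0,-0.03,0.12],[0,0,-0.03,0.12],[0,0,-0.03,0.12],[0,0,0,0.12],[0,0,0,0]]' 0.087 >/dev/null
python3 -c "
from h import *
to(.47,-.31,0.26)
s=uv(sense()['tcp_pos']);
z=load('w8');P=cloud(z)
print('front',[uv(P[108,c])[0].round(4) for c in (300,350,450)])
m=(P[...,2]>.045)&(P[...,2]<.08);m[:,:415]=0;m[:,492:]=0;m[:150]=0;m[225:]=0;m&=z['p'].min(-1)>110
q=P[m];print(len(q));e=cv2.minEnclosingCircle(q[q[:,2]>.05][:,:2].astype(np.float32));print('dish_a',e,uv(e[0]))
"
```

```text
t 17.15 pos [0.5728 0.1917 0.2666] yaw 88.89 q [  34.   18.    1.   -0.  -73. -125.] w 0.0835 F [-0.4 -0.  -0.1] 
 turn 0 then shift [-0.5036 -0.0931  0.006 ] rows>= 12.803140325255846
front [np.float64(0.5226), np.float64(0.5226), np.float64(0.5226)]
1084
dish_a ((0.4883001148700714, 0.36899104714393616), 0.03157421946525574) [0.60163955 0.11234432]
```

```bash
python3 -m crank '[[-0.038,-0.008,0,0],[-0.038,-0.008,0,0],[-0.038,-0.007,0,0],[-0.038,-0.007,0,0],[-0.038,-0.007,0,0]]' 0.087 >/dev/null
python3 -m crank '[[-0.038,-0.007,0,0],[-0.038,-0.007,0,0],[-0.038,-0.007,0,0],[-0.038,-0.007,0,0],[-0.038,-0.007,0,0]]' 0.087 >/dev/null
python3 -m crank '[[-0.038,-0.007,0,0],[-0.038,-0.007,0,0],[-0.038,-0.007,0,0],[0,0,0,0],[0,0,0,0]]' 0.087 >/dev/null
python3 -c "
from h import *
to(.47,-.31,0.26);shot('wrist','w9')"
```

```text
t 18.4 pos [ 0.4694 -0.3023  0.2632] yaw 88.92 q [-16.  14.  -5.  -0. -71. -75.] w 0.0873 F [-0.4 -0.1  0.6] 
 turn 0 then shift [-0.0077  0.0008  0.0032] rows>= 0.20847587823468394
```

View pics/w9.png

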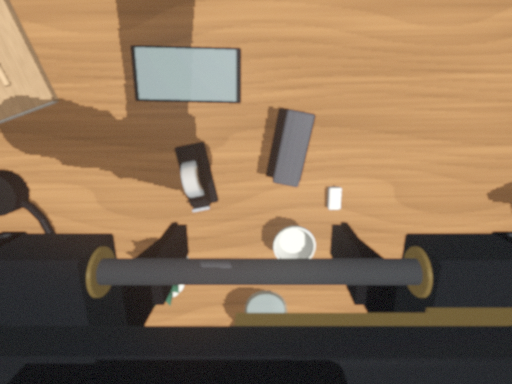

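Tape at (196,176), punch at (292,147), dish at (294,245), phone at (187,74). I measure the tape and punch.

```bash
python3 -c "
from h import *
b=(165,222,130,220)
obj('w9',b,.004,.07);obj('w9',b,.02,.07);q=obj('w9',b,.04,.07)
b=(255,325,98,195)
obj('w9',b,.004,.07);obj('w9',b,.02,.07);obj('w9',b,.036,.07)
z=load('w9');big=cv2.resize(z['p'][:,:,::-1][90:230,150:340],None,fx=4,fy=4,interpolation=cv2.INTER_CUBIC);cv2.imwrite('pics/w9c.png',big)
"
```

```text
w9 1952 px [174 142  44  70] mean [ 0.4834 -0.3894  0.0269] ztop 0.0527 rect [ 0.487  -0.3941] [0.0916 0.0445] long yaw 9.7
w9 1224 px [178 147  33  65] mean [ 0.4887 -0.3914  0.0368] ztop 0.053 rect [ 0.4888 -0.3938] [0.0881 0.0264] long yaw 10.2
w9 498 px [180 164  22  33] mean [ 0.4854 -0.393   0.0483] ztop 0.0532 rect [ 0.4875 -0.3936] [0.0442 0.0251] long yaw 20.3
w9 2678 px [266 107  49  80] mean [ 0.4442 -0.2613  0.0361] ztop 0.0463 rect [ 0.4472 -0.2578] [0.1001 0.052 ] long yaw -11.9
w9 2059 px [272 109  42  78] mean [ 0.4452 -0.2577  0.0445] ztop 0.0465 rect [ 0.4472 -0.2577] [0.0978 0.0361] long yaw -11.8
w9 2059 px [272 109  42  78] mean [ 0.4452 -0.2577  0.0445] ztop 0.0465 rect [ 0.4472 -0.2577] [0.0978 0.0361] long yaw -11.8
```

View pics/w9c.png

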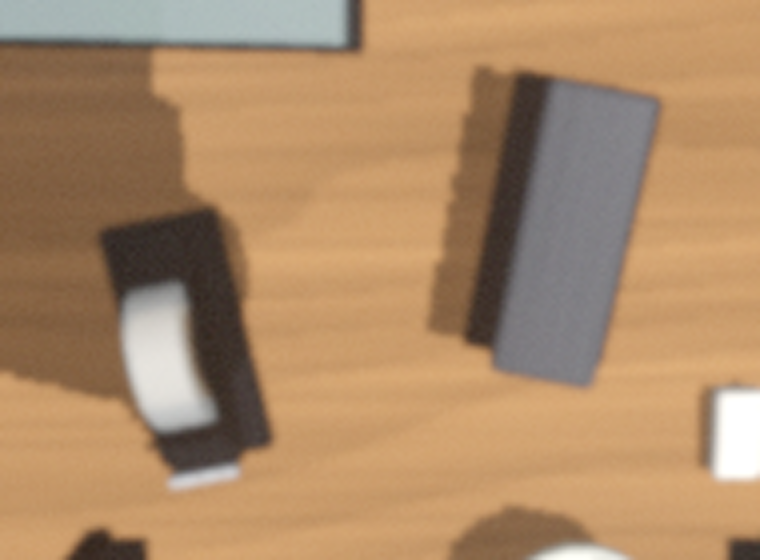

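```bash
python3 -c "
from h import *
to(.4472,-.2578,0.12,78.1)"
python3 -m crank '[[0,0,0,0.095],[0,0,0,0.094],[0.012,-0.011,0.03,0],[0.012,-0.01,0.03,0],[0.013,-0.01,0.03,0]]' 0.087 >/dev/null
python3 -m crank '[[0,0,0.03,0],[0,0,0.02,0],[0,0,0,0],[0,0,0,0],[0,0,0,0]]' 0.087 >/dev/null
python3 -c "
from h import *
shot('wrist','w10');b=(200,340,50,250)
to(.4472,-.2578,0.019,78.1)
obj('w10',b,.004,.07);obj('w10',b,.02,.07)"
```

```text
t 18.45 pos [ 0.4699 -0.3012  0.2637] yaw 89.02 q [-16.  14.  -5.  -0. -71. -75.] w 0.0869 F [0.2 0.8 0.3] 
 turn 0.1905 then shift [ 0.0376 -0.0305  0.1439] rows>= 3.794623144983056
t 19.33 pos [ 0.4497 -0.2583  0.1276] yaw 78.29 q [-12.  17. -22.   0. -51. -90.] w 0.0868 F [-0.1 -0.   0.6] 
 turn 0.0033 then shift [ 0.     -0.0028  0.1086] rows>= 2.716688287865326
w10 5609 px [232 132  54 112] mean [ 0.4422 -0.2565  0.0363] ztop 0.0462 rect [ 0.4466 -0.2575] [0.0986 0.0521] long yaw -11.8
w10 4349 px [238 137  43 107] mean [ 0.4439 -0.2569  0.0445] ztop 0.0462 rect [ 0.4469 -0.2575] [0.0971 0.036 ] long yaw -11.8
```

View pics/w10.png

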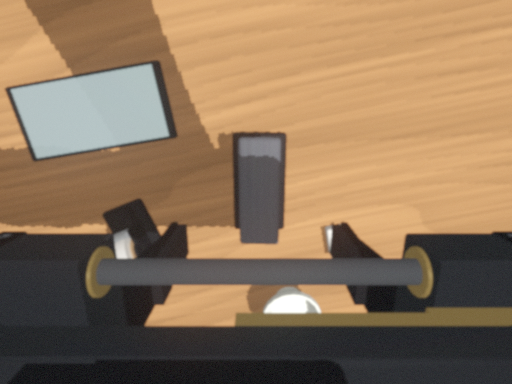

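The punch is centred at column 260. I descend and grip.

```bash
python3 -m crank '[[0,-0.002,0.03,0.002],[0,0,0.03,0],[0,0,0.03,0],[0,0,0.015,0],[0,0,0.003,0]]' 0.087
python3 -m crank '[[0,0,0,0],[0,0,0,0],[0,0,0,0],[0,0,0,0],[0,0,0,0]]' 0 >/dev/null
python3 -m crank '[[0,0,0,0],[0,0,0,0],[0,0,0,0],[0,0,0,0],[0,0,0,0]]' 0
python3 -c "
from h import *
to(.4472,-.2578,0.019,78.1)"
python3 -m crank '[[0,0,-0.01,0],[0,0,-0.02,0],[0,0,-0.035,0],[0,0,-0.035,0],[0,0,-0.035,0]]' 0
python3 -m crank '[[0,0,-0.035,-0.11],[0,0,-0.035,-0.11],[0,0,-0.03,-0.11],[0,0,0,-0.11],[0,0,0,-0.11]]' 0
python3 -m crank '[[0,0,0,-0.11],[0,0,0,0],[0,0,0,0]]' 0
python3 -c "
from h import *
to(*dr(.56,.0345),0.26,116.5)"
```

```text
time_s: 19.75
tcp_pos: [0.4454, -0.2577, 0.0166]
ee_rot: [[0.207, 0.978, -0.003], [0.978, -0.207, 0.001], [0.0, -0.003, -1.0]]
wrist_force: [-0.1, -0.0, -0.0]
gripper_width: 0.998
time_s: 20.58
tcp_pos: [0.4464, -0.2579, 0.0182]
ee_rot: [[0.207, 0.978, 0.0], [0.978, -0.207, 0.0], [0.0, 0.0, -1.0]]
wrist_force: [0.3, 0.0, 2.1]
gripper_width: 0.413
t 20.58 pos [ 0.4464 -0.2579  0.0182] yaw 78.08 q [-12.  26. -29.  -0. -35. -90.] w 0.036 F [0.3 0.  2.1] 
 turn -0.0004 then shift [ 0.0003  0.0008 -0.0008] rows>= 0.028874424642116862
time_s: 21.0
tcp_pos: [0.4452, -0.2576, 0.1543]
ee_rot: [[0.207, 0.978, -0.002], [0.978, -0.207, 0.001], [0.0, -0.002, -1.0]]
wrist_force: [0.8, 0.1, -3.2]
gripper_width: 0.409
time_s: 21.42
tcp_pos: [0.4466, -0.2579, 0.2556]
ee_rot: [[-0.34, 0.94, 0.004], [0.94, 0.34, -0.0], [-0.002, 0.004, -1.0]]
wrist_force: [-0.4, 0.3, -5.5]
gripper_width: 0.413
time_s: 21.67
tcp_pos: [0.4457, -0.2577, 0.2528]
ee_rot: [[-0.434, 0.901, -0.001], [0.901, 0.434, 0.001], [0.001, -0.001, -1.0]]
wrist_force: [0.2, -0.1, -2.5]
gripper_width: 0.413
t 21.67 pos [ 0.4457 -0.2577  0.2528] yaw 115.71 q [-12.  10. -12.  -0. -68. -52.] w 0.0359 F [ 0.2 -0.1 -2.5] 
 turn -0.0138 then shift [ 0.464   0.2761 -0.0068] rows>= 13.49944570104522
```

```bash
python3 -m crank '[[0.033,0.02,0,-0.014],[0.033,0.02,0,0],[0.033,0.02,0,0],[0.033,0.02,0,0],[0.033,0.02,0,0]]' 0 >/dev/null
python3 -m crank '[[0.033,0.02,0,0],[0.033,0.02,0,0],[0.033,0.02,0,0],[0.033,0.02,0,0],[0.033,0.02,0,0]]' 0 >/dev/null
python3 -m crank '[[0.033,0.02,0,0],[0.033,0.02,0,0],[0.033,0.02,0,0],[0.033,0.02,0,0],[0,0,0,0]]' 0 >/dev/null
python3 -m crank '[[0,0,0,0],[0,0,0,0],[0,0,0,0]]' 0
python3 -c "
from h import *
to(*dr(.59,.0345),0.13,116.5)
shot('wrist','w11')"
```

```text
time_s: 23.17
tcp_pos: [0.4893, 0.2795, 0.2529]
ee_rot: [[-0.447, 0.894, -0.001], [0.894, 0.447, -0.001], [-0.0, -0.001, -1.0]]
wrist_force: [0.2, -0.3, -2.2]
gripper_width: 0.409
t 23.17 pos [0.4893 0.2795 0.2529] yaw 116.58 q [  46.   15.   -5.   -0.  -70. -110.] w 0.0355 F [ 0.2 -0.3 -2.2] 
 turn 0.0014 then shift [0.0027 0.0276 0.1229] rows>= 3.1493289037763943
```

View pics/w11.png

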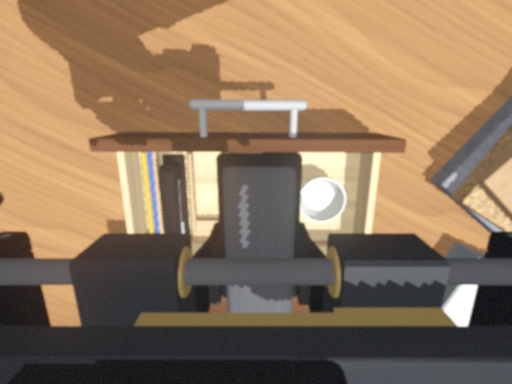

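```bash
python3 -m crank '[[0.001,0.014,0.03,0.001],[0.001,0.0135,0.03,0],[0,0,0.03,0],[0,0,0.03,0],[0,0,0,0]]' 0 >/dev/null
python3 -m crank '[[0,0,0,0],[0,0,0,0],[0,0,0,0]]' 0
python3 -c "
from h import *
z=load('w11');P=cloud(z);print('front',[[uv(P[r,c])[0].round(4) for r in (136,141,146)] for c in (130,210,350)])
to(*dr(.59,.0345),0.038,116.5)
shot('wrist','w12')"
```

```text
time_s: 23.88
tcp_pos: [0.5147, 0.2954, 0.1361]
ee_rot: [[-0.448, 0.894, 0.004], [0.894, 0.448, 0.003], [0.001, 0.005, -1.0]]
wrist_force: [-0.4, 0.3, -3.3]
gripper_width: 0.413
front [[np.float64(0.5193), np.float64(0.523), np.float64(0.5283)], [np.float64(0.5194), np.float64(0.5228), np.float64(0.5282)], [np.float64(0.5197), np.float64(0.5225), np.float64(0.5278)]]
t 23.88 pos [0.5147 0.2954 0.1361] yaw 116.63 q [  45.   23.  -11.    0.  -55. -109.] w 0.036 F [-0.4  0.3 -3.3] 
 turn 0.0022 then shift [-0.0003 -0.003   0.0981] rows>= 2.454244613743679
```

View pics/w12.png

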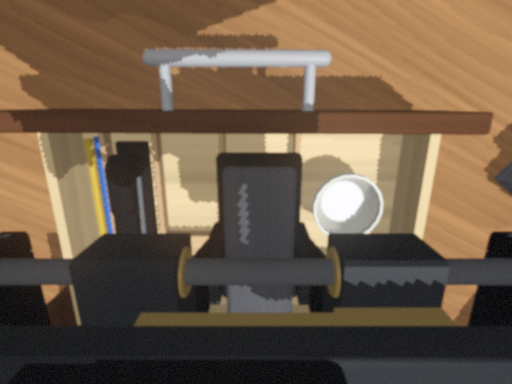

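```bash
python3 -m crank '[[0,-0.001,0.03,0.002],[0,0,0.03,0],[0,0,0.03,0],[0,0,0.003,0],[0,0,0,0]]' 0 >/dev/null
python3 -m crank '[[0,0,0,0],[0,0,0,0],[0,0,0,0]]' 0
python3 -c "
from h import *
to(*dr(.59,.0345),0.0375,116.5)"
```

```text
time_s: 24.6
tcp_pos: [0.5133, 0.2951, 0.0423]
ee_rot: [[-0.447, 0.895, 0.003], [0.895, 0.447, 0.003], [0.001, 0.004, -1.0]]
wrist_force: [-0.5, 0.7, -2.5]
gripper_width: 0.409
t 24.6 pos [0.5133 0.2951 0.0423] yaw 116.53 q [  46.   29.  -17.    0.  -44. -109.] w 0.0356 F [-0.5  0.7 -2.5] 
 turn 0.0005 then shift [-0.0005 -0.0011  0.0048] rows>= 0.12259673060741327
```

```bash
python3 -m crank '[[0,0,0.002,0],[0,0,0.002,0],[0,0,0,0],[0,0,0,0]]' 0
python3 -m crank '[[0,0,0.001,0],[0,0,0,0],[0,0,0,0]]' 0
```

```text
time_s: 24.93
tcp_pos: [0.513, 0.2947, 0.0371]
ee_rot: [[-0.447, 0.895, 0.002], [0.895, 0.447, 0.001], [0.0, 0.002, -1.0]]
wrist_force: [0.1, -0.2, 3.0]
gripper_width: 0.414
time_s: 25.18
tcp_pos: [0.5136, 0.295, 0.0371]
ee_rot: [[-0.447, 0.894, 0.003], [0.894, 0.447, 0.002], [0.0, 0.003, -1.0]]
wrist_force: [-0.1, 0.1, 8.4]
gripper_width: 0.412
```

Force rose, so the punch is on the floor. I release it.

```bash
python3 -m crank '[[0,0,0,0],[0,0,0,0],[0,0,0,0],[0,0,0,0]]' 0.047
python3 -m crank '[[0,0,-0.02,0],[0,0,-0.03,0],[0,0,-0.03,0],[0,0,-0.03,0],[0,0,-0.03,0]]' 0.047
python3 -m crank '[[0,0,0,0],[0,0,0,0],[0,0,0,0]]' 0.087
python3 -c "
from h import *
to(.487,-.394,0.2,99.8);shot('wrist','w13');q=obj('w13',(200,310,50,250),.045,.08);z=load('w13');P=cloud(z)
r=cv2.minAreaRect(q[:,:2].astype(np.float32));print(uv(r[0]))"
```

```text
time_s: 25.52
tcp_pos: [0.5122, 0.294, 0.0348]
ee_rot: [[-0.446, 0.895, -0.0], [0.895, 0.446, -0.0], [-0.0, -0.001, -1.0]]
wrist_force: [1.3, -1.3, -0.2]
gripper_width: 0.534
time_s: 25.93
tcp_pos: [0.512, 0.2939, 0.1762]
ee_rot: [[-0.447, 0.895, -0.001], [0.895, 0.447, -0.001], [-0.0, -0.001, -1.0]]
wrist_force: [0.6, 0.6, -0.2]
gripper_width: 0.538
time_s: 26.18
tcp_pos: [0.5117, 0.2939, 0.1744]
ee_rot: [[-0.446, 0.895, -0.001], [0.895, 0.446, -0.0], [0.0, -0.001, -1.0]]
wrist_force: [-0.6, 0.1, -0.5]
gripper_width: 0.689
t 26.18 pos [0.5117 0.2939 0.1744] yaw 116.5 q [  46.   21.   -9.   -0.  -61. -109.] w 0.0599 F [-0.6  0.1 -0.5] 
 turn 0.2914 then shift [-0.6736 -0.1415 -0.0253] rows>= 17.219970889874983
w13 3527 px [240 140  38  97] mean [0.5117 0.2931 0.0635] ztop 0.0652 rect [0.5145 0.2945] [0.0974 0.036 ] long yaw 26.5
[0.59184008 0.03395813]
```

View pics/w13.png

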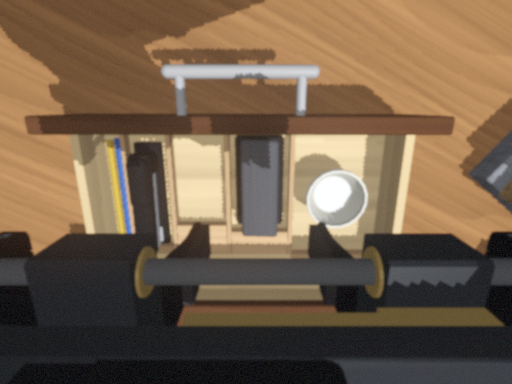

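The punch sits in its compartment (columns 240–278), at height 65 mm and yaw 26.5°. Tape dispenser next.

```bash
python3 -m crank '[[0,0,-0.035,0.1],[0,0,-0.035,0.1],[0,0,0,0.091],[0,0,0,0]]' 0.087 >/dev/null
python3 -m crank '[[-0.038,-0.008,0,0],[-0.038,-0.008,0,0],[-0.038,-0.008,0,0],[-0.038,-0.008,0,0],[-0.038,-0.008,0,0]]' 0.087 >/dev/null
python3 -m crank '[[-0.038,-0.008,0,0],[-0.038,-0.008,0,0],[-0.038,-0.008,0,0],[-0.038,-0.008,0,0],[-0.038,-0.008,0,0]]' 0.087 >/dev/null
python3 -m crank '[[-0.038,-0.008,0,0],[-0.038,-0.008,0,0],[-0.038,-0.008,0,0],[-0.038,-0.008,0,0],[-0.038,-0.008,0,0]]' 0.087 >/dev/null
python3 -m crank '[[-0.038,-0.008,0,0],[-0.038,-0.008,0,0],[0,0,0,0],[0,0,0,0],[0,0,0,0]]' 0.087 
python3 -c "
from h import *
to(.487,-.394,0.12,99.8);shot('wrist','w14')
for zm in (.004,.02,.04):obj('w14',(200,330,60,240),zm,.07)"
```

```text
time_s: 28.23
tcp_pos: [0.4878, -0.3651, 0.2426]
ee_rot: [[-0.171, 0.985, -0.004], [0.985, 0.171, 0.002], [0.003, -0.004, -1.0]]
wrist_force: [0.1, -0.0, 0.5]
gripper_width: 1.002
t 28.23 pos [ 0.4878 -0.3651  0.2426] yaw 99.87 q [-22.  20.   0.  -0. -71. -58.] w 0.0871 F [ 0.1 -0.   0.5] 
 turn 0.0012 then shift [-0.0287 -0.0052  0.1226] rows>= 3.149996778593731
w14 2420 px [200  60 110  34] mean [ 0.3703 -0.381   0.0069] ztop 0.0086 rect [ 0.3775 -0.3893] [0.1379 0.0396] long yaw -80.0
w14 1307 px [226 129  22  69] mean [ 0.4883 -0.3935  0.0372] ztop 0.0529 rect [ 0.4883 -0.394 ] [0.088  0.0259] long yaw 10.2
w14 542 px [226 147  21  35] mean [ 0.4855 -0.3939  0.0484] ztop 0.0532 rect [ 0.4866 -0.394 ] [0.0434 0.0253] long yaw 9.4
```

View pics/w14.png

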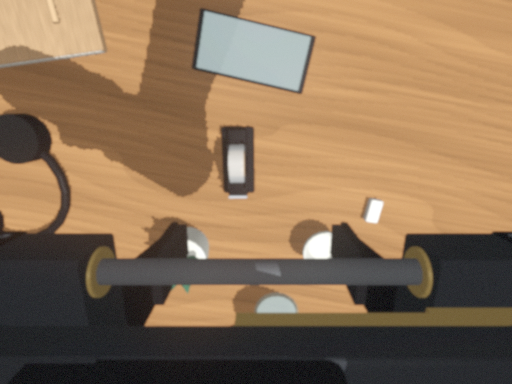

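```bash
python3 -c "
from h import *
q=obj('t0',(400,445,140,180),.03,.15);print(q.min(0),q.max(0))"
python3 -m crank '[[-0.0145,-0.0025,0.03,0.001],[-0.0145,-0.0025,0.03,0],[0,0,0.03,0],[0,0,0.03,0],[0,0,0,0]]' 0.087 >/dev/null
python3 -m crank '[[0,0,0,0],[0,0,0,0],[0,0,0,0]]' 0.087 
python3 -c "
from h import *
to(.487,-.394,0.02,99.9);shot('wrist','w15')
for zm in (.02,.04):obj('w15',(200,330,60,240),zm,.07)"
```

```text
t0 618 px [407 145  32  28] mean [ 0.624  -0.4407  0.0644] ztop 0.0858 rect [ 0.6274 -0.4443] [0.0691 0.0683] long yaw -87.0
[ 0.59293001 -0.47856309  0.03007634] [ 0.66198657 -0.40975418  0.09100271]
time_s: 28.95
tcp_pos: [0.4905, -0.3952, 0.128]
ee_rot: [[-0.172, 0.985, 0.004], [0.985, 0.172, -0.003], [-0.003, 0.004, -1.0]]
wrist_force: [-0.4, 0.2, 0.1]
gripper_width: 1.003
t 28.95 pos [ 0.4905 -0.3952  0.128 ] yaw 99.89 q [-24.  27.  -6.   0. -57. -56.] w 0.0872 F [-0.4  0.2  0.1] 
 turn -0.0002 then shift [ 0.0021 -0.0037  0.108 ] rows>= 2.7013808676536937
w15 2530 px [247 140  29  96] mean [ 0.4869 -0.3943  0.0372] ztop 0.053 rect [ 0.489 -0.394] [0.0892 0.026 ] long yaw 10.7
w15 1066 px [247 167  29  48] mean [ 0.4847 -0.3947  0.0485] ztop 0.0534 rect [ 0.4872 -0.3942] [0.0437 0.025 ] long yaw 9.9
```

View pics/w15.png

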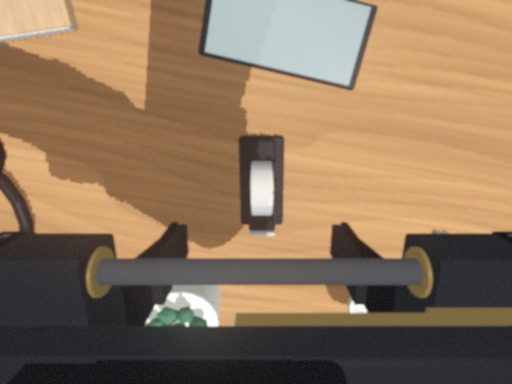

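```bash
python3 -m crank '[[0.001,-0.002,0.03,0],[0,0,0.03,0],[0,0,0.03,0],[0,0,0.013,0],[0,0,0.003,0]]' 0.087
python3 -m crank '[[0,0,0,0],[0,0,0,0],[0,0,0,0],[0,0,0,0],[0,0,0,0]]' 0 >/dev/null
python3 -m crank '[[0,0,0,0],[0,0,0,0],[0,0,0,0],[0,0,0,0],[0,0,0,0]]' 0 >/dev/null
python3 -m crank '[[0,0,0,0],[0,0,0,0]]' 0 
python3 -c "
from h import *
to(.487,-.394,0.02,99.9)"
```

```text
time_s: 29.42
tcp_pos: [0.4856, -0.3936, 0.0174]
ee_rot: [[-0.17, 0.985, -0.003], [0.985, 0.17, 0.002], [0.002, -0.003, -1.0]]
wrist_force: [0.2, -0.7, 0.4]
gripper_width: 1.001
time_s: 30.42
tcp_pos: [0.4866, -0.3943, 0.019]
ee_rot: [[-0.17, 0.985, -0.0], [0.985, 0.17, 0.0], [0.0, -0.0, -1.0]]
wrist_force: [0.1, 0.7, -0.7]
gripper_width: 0.297
t 30.42 pos [ 0.4866 -0.3943  0.019 ] yaw 99.79 q [-24.  34. -12.  -0. -44. -56.] w 0.0259 F [ 0.1  0.7 -0.7] 
 turn -0.002 then shift [ 0.0002  0.0005 -0.001 ] rows>= 0.027247414105018308
```

```bash
python3 -m crank '[[0,0,-0.01,0],[0,0,-0.02,0],[0,0,-0.035,0],[0,0,-0.035,0],[0,0,-0.035,0]]' 0 >/dev/null
python3 -m crank '[[0,0,-0.035,-0.1],[0,0,-0.035,-0.1],[0,0,-0.03,-0.091],[0,0,0,0],[0,0,0,0]]' 0
python3 -c "
from h import *
to(*dr(.56,-.031),0.25,116.5)"
```

```text
time_s: 31.25
tcp_pos: [0.4871, -0.3944, 0.2566]
ee_rot: [[-0.445, 0.896, 0.004], [0.896, 0.445, -0.002], [-0.003, 0.003, -1.0]]
wrist_force: [-1.1, -0.1, -2.8]
gripper_width: 0.296
t 31.25 pos [ 0.4871 -0.3944  0.2566] yaw 116.41 q [-24.  21.   4.  -0. -72. -39.] w 0.0258 F [-1.1 -0.1 -2.8] 
 turn -0.0015 then shift [0.5393 0.3001 0.0058] rows>= 15.429955871434611
```

```bash
python3 -m crank '[[0.034,0.019,0,-0.0015],[0.034,0.019,0,0],[0.034,0.019,0,0],[0.034,0.019,0,0],[0.034,0.019,0,0]]' 0 >/dev/null
python3 -m crank '[[0.034,0.019,0,0],[0.034,0.019,0,0],[0.034,0.019,0,0],[0.034,0.019,0,0],[0.034,0.019,0,0]]' 0 >/dev/null
python3 -m crank '[[0.034,0.019,0,0],[0.034,0.019,0,0],[0.034,0.019,0,0],[0.034,0.019,0,0],[0.034,0.019,0,0]]' 0 >/dev/null
python3 -m crank '[[0.029,0.015,0,0],[0,0,0,0],[0,0,0,0],[0,0,0,0],[0,0,0,0]]' 0
python3 -c "
from h import *
to(*dr(.5855,-.031),0.135,116.5)
shot('wrist','w16')
z=load('w16');P=cloud(z);print('front',[[uv(P[r,c])[0].round(4) for r in range(128,160,4)] for c in (190,330)])
"
```

```text
time_s: 32.92
tcp_pos: [0.5136, 0.2207, 0.2532]
ee_rot: [[-0.446, 0.895, -0.002], [0.895, 0.446, -0.001], [-0.0, -0.002, -1.0]]
wrist_force: [0.5, 0.4, -2.2]
gripper_width: 0.296
t 32.92 pos [0.5136 0.2207 0.2532] yaw 116.47 q [  40.   14.   -6.   -0.  -70. -103.] w 0.0257 F [ 0.5  0.4 -2.2] 
 turn -0.0006 then shift [0.0007 0.0277 0.1181] rows>= 3.0330878733657447
front [[np.float64(0.5108), np.float64(0.5164), np.float64(0.5199), np.float64(0.52), np.float64(0.5212), np.float64(0.5255), np.float64(0.5299), np.float64(0.5346)], [np.float64(0.5109), np.float64(0.5165), np.float64(0.5201), np.float64(0.5201), np.float64(0.5214), np.float64(0.5259), np.float64(0.5301), np.float64(0.5344)]]
```

View pics/w16.png

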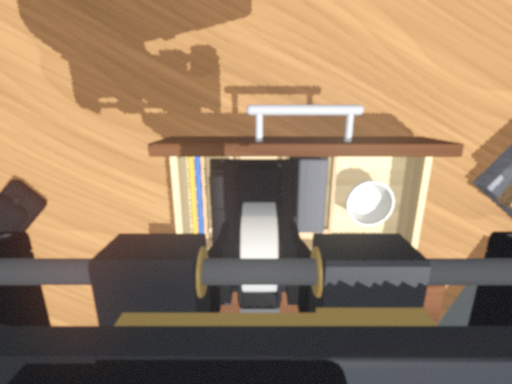

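```bash
python3 -m crank '[[0.0003,0.014,0.03,0],[0.0003,0.0137,0.03,0],[0,0,0.03,0],[0,0,0.028,0],[0,0,0,0]]' 0 >/dev/null
python3 -m crank '[[0,0,0,0],[0,0,0,0],[0,0,0,0]]' 0
python3 -c "
from h import *
to(*dr(.5855,-.031),0.038,116.5)
shot('wrist','w17')"
```

```text
time_s: 33.63
tcp_pos: [0.5402, 0.2353, 0.1389]
ee_rot: [[-0.447, 0.895, 0.004], [0.895, 0.447, 0.003], [0.0, 0.005, -1.0]]
wrist_force: [1.1, -0.2, -2.2]
gripper_width: 0.294
t 33.63 pos [0.5402 0.2353 0.1389] yaw 116.54 q [  39.   23.  -12.    0.  -56. -103.] w 0.0256 F [ 1.1 -0.2 -2.2] 
 turn 0.0007 then shift [-0.0006 -0.0035  0.1009] rows>= 2.5239178010525003
```

View pics/w17.png

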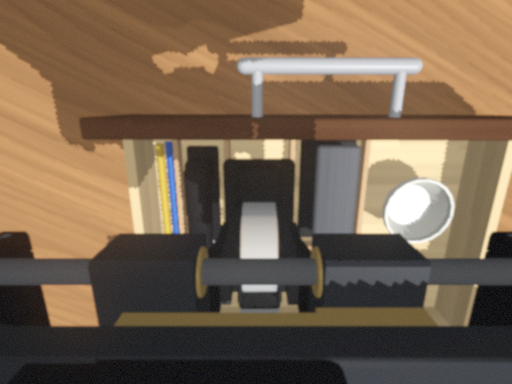

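```bash
python3 -m crank '[[0,-0.0015,0.03,0],[0,0,0.03,0],[0,0,0.03,0],[0,0,0.006,0],[0,0,0,0]]' 0 >/dev/null
python3 -m crank '[[0,0,0,0],[0,0,0,0],[0,0,0,0]]' 0
python3 -m crank '[[0,0,0.002,0],[0,0,0,0],[0,0,0,0],[0,0,0,0]]' 0
python3 -c "
from h import *
to(*dr(.5855,-.031),0.038,116.5)"
```

```text
time_s: 34.35
tcp_pos: [0.5384, 0.2349, 0.042]
ee_rot: [[-0.447, 0.894, 0.003], [0.894, 0.447, 0.002], [0.001, 0.003, -1.0]]
wrist_force: [0.2, -0.7, -3.2]
gripper_width: 0.297
time_s: 34.68
tcp_pos: [0.5374, 0.2342, 0.0383]
ee_rot: [[-0.447, 0.895, 0.0], [0.895, 0.447, 0.0], [0.0, 0.0, -1.0]]
wrist_force: [0.1, 0.0, -1.7]
gripper_width: 0.294
t 34.68 pos [0.5374 0.2342 0.0383] yaw 116.54 q [  39.   29.  -18.    0.  -43. -103.] w 0.0256 F [ 0.1  0.  -1.7] 
 turn 0.0008 then shift [-0.0008  0.0001  0.0003] rows>= 0.02093178168304662
```

```bash
python3 -m crank '[[0,0,0.0015,0],[0,0,0,0],[0,0,0,0]]' 0
python3 -m crank '[[0,0,0,0],[0,0,0,0],[0,0,0,0],[0,0,0,0]]' 0.035
python3 -m crank '[[0,0,-0.02,0],[0,0,-0.03,0],[0,0,-0.03,0],[0,0,-0.03,0],[0,0,-0.03,0]]' 0.035
python3 -m crank '[[0,0,-0.03,0],[0,0,0,0],[0,0,0,0],[0,0,0,0]]' 0.087
python3 -c "
from h import *
shot('wrist','w18')
for c in (0.04,.06): 
  q=obj('w18',(225,300,50,250),c,.08);r=cv2.minAreaRect(q[:,:2].astype(np.float32));print(uv(r[0]))
to(.58,-.25,.25)"
```

```text
time_s: 34.93
tcp_pos: [0.5383, 0.2346, 0.038]
ee_rot: [[-0.448, 0.894, 0.002], [0.894, 0.448, 0.001], [-0.0, 0.002, -1.0]]
wrist_force: [-0.1, -0.3, 4.5]
gripper_width: 0.297
time_s: 35.27
tcp_pos: [0.5371, 0.2341, 0.0362]
ee_rot: [[-0.447, 0.895, -0.001], [0.895, 0.447, -0.0], [-0.0, -0.001, -1.0]]
wrist_force: [-0.1, 1.6, 0.5]
gripper_width: 0.402
time_s: 35.68
tcp_pos: [0.537, 0.234, 0.1777]
ee_rot: [[-0.447, 0.895, -0.001], [0.895, 0.447, -0.0], [-0.0, -0.001, -1.0]]
wrist_force: [0.2, 0.9, 0.5]
gripper_width: 0.402
time_s: 36.02
tcp_pos: [0.5367, 0.2339, 0.2058]
ee_rot: [[-0.447, 0.895, -0.001], [0.895, 0.447, -0.0], [0.0, -0.001, -1.0]]
wrist_force: [-0.2, -0.4, -0.3]
gripper_width: 0.623
w18 1432 px [247 155  24  64] mean [0.5453 0.2371 0.0592] ztop 0.072 rect [0.5482 0.2386] [0.0722 0.0257] long yaw 26.1
[ 0.59700811 -0.03109563]
w18 666 px [248 162  23  39] mean [0.5374 0.2331 0.0679] ztop 0.0723 rect [0.5389 0.2347] [0.0426 0.0239] long yaw 26.1
[ 0.58695272 -0.03042873]
t 36.07 pos [0.5365 0.2337 0.2051] yaw 116.53 q [  39.   19.   -7.   -0.  -64. -103.] w 0.0582 F [-0.6 -0.3 -0.5] 
 turn 0 then shift [-0.4522 -0.1773 -0.0444] rows>= 12.193419007671084
```

View pics/w18.png

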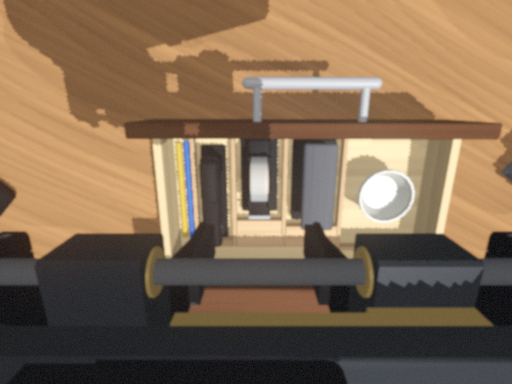

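The tape dispenser is seated (column 259, between its slats). Next is the dish.

```bash
python3 -m crank '[[0,0,-0.03,-0.12],[0,0,-0.02,-0.12],[0,0,0,-0.12],[0,0,0,-0.12],[0,0,0,-0.12]]' 0.087 >/dev/null
python3 -m crank '[[0,0,0,-0.12],[0,0,0,-0.12],[0,0,0,-0.12],[0,0,0,-0.12],[0,0,0,-0.12]]' 0.087 >/dev/null
python3 -m crank '[[0,0,0,-0.12],[0,0,0,-0.12],[0,0,0,-0.12],[0,0,0,0],[0,0,0,0]]' 0.087 >/dev/null
python3 -c "
from h import *
to(.56,-.24,.25,206.5)"
```

```text
t 37.32 pos [0.5369 0.2339 0.2551] yaw -154.25 q [ 39.  17.  -2.  -0. -71. -14.] w 0.0871 F [-1.1  0.8  0.6] 
 turn -0.0131 then shift [ 0.1908 -0.4344  0.0058] rows>= 11.862979515044445
```

```bash
python3 -m crank '[[0.016,-0.036,0,-0.013],[0.016,-0.036,0,0],[0.016,-0.036,0,0],[0.016,-0.036,0,0],[0.016,-0.036,0,0]]' 0.087 >/dev/null
python3 -m crank '[[0.016,-0.036,0,0],[0.016,-0.036,0,0],[0.016,-0.036,0,0],[0.016,-0.036,0,0],[0.016,-0.036,0,0]]' 0.087 >/dev/null
python3 -m crank '[[0.016,-0.036,0,0],[0.016,-0.038,0,0],[0,0,0,0],[0,0,0,0],[0,0,0,0]]' 0.087
python3 -c "
from h import *
shot('wrist','w19');to(.59,-.252,.15,206.5)"
```

```text
time_s: 38.57
tcp_pos: [0.5597, -0.24, 0.2557]
ee_rot: [[-0.895, -0.447, -0.002], [-0.447, 0.895, 0.001], [0.001, 0.001, -1.0]]
wrist_force: [-0.6, 0.0, 0.1]
gripper_width: 1.003
t 38.62 pos [ 0.5599 -0.2393  0.2561] yaw -153.38 q [ -8.  19.   1.  -0. -72.  35.] w 0.087 F [ 0.1  1.7 -0.8] 
 turn 0.0022 then shift [-0.0214 -0.0249  0.106 ] rows>= 2.7749197290907492
```

View pics/w19.png

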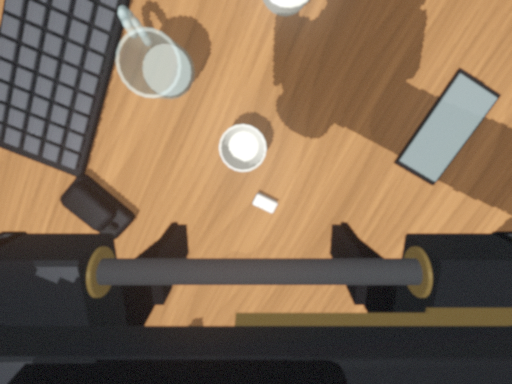

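```bash
cat >> h.py <<'E'
def dish(fn,box,zlo,zhi):
    z=load(fn);P=cloud(z);u0,u1,v0,v1=box;m=np.zeros(P.shape[:2],bool);m[v0:v1,u0:u1]=1
    m&=(P[...,2]>zlo)&(P[...,2]<zhi);q=P[m][:,:2]
    A_=np.c_[2*q,np.ones(len(q))]
    e=cv2.minEnclosingCircle(q.astype(np.float32))
    print(fn,len(q),'circle',np.round(e[0],4),round(e[1],4),'uv',uv(e[0]).round(4),'meanz',P[m][:,2].max().round(4))
E
python3 -c "
from h import *
b=(215,272,120,178)
for l in (.028,.030,.032): dish('w19',b,l,.05)"
```

```text
w19 346 circle [ 0.5922 -0.2522] 0.0309 uv [ 0.4175 -0.4899] meanz 0.0366
w19 299 circle [ 0.5922 -0.2522] 0.0309 uv [ 0.4175 -0.4899] meanz 0.0366
w19 286 circle [ 0.592  -0.2521] 0.0309 uv [ 0.4174 -0.4897] meanz 0.0366
```

```bash
python3 -c "
from h import *
to(.592,-.252,.026,206.5)"
python3 -m crank '[[-0.011,-0.0125,0.03,0.002],[-0.012,-0.0125,0.03,0],[0,0,0.03,0],[0,0,0.03,0],[0,0,0,0]]' 0.087 >/dev/null
python3 -m crank '[[0,0,0,0],[0,0,0,0],[0,0,0,0]]' 0.087
python3 -c "
from h import *
shot('wrist','w20');to(.592,-.252,.026,206.5)
dish('w20',(190,330,80,240),.03,.05)"
```

```text
t 38.62 pos [ 0.5599 -0.2393  0.2561] yaw -153.38 q [ -8.  19.   1.  -0. -72.  35.] w 0.087 F [ 0.1  1.7 -0.8] 
 turn 0.0022 then shift [-0.0232 -0.0259  0.23  ] rows>= 5.816333670212804
time_s: 39.28
tcp_pos: [0.5936, -0.2518, 0.1397]
ee_rot: [[-0.894, -0.448, 0.005], [-0.448, 0.894, -0.002], [-0.004, -0.004, -1.0]]
wrist_force: [-0.7, -0.2, 0.8]
gripper_width: 0.999
t 39.33 pos [ 0.5933 -0.2518  0.1396] yaw -153.4 q [ -9.  27.  -3.   0. -59.  35.] w 0.087 F [ 0.7  0.3 -0.5] 
 turn 0.0018 then shift [0.0017 0.0008 0.1136] rows>= 2.839619672541241
w20 616 circle [ 0.6284 -0.2764] 0.0747 uv [ 0.4391 -0.5277] meanz 0.0369
```

View pics/w20.png

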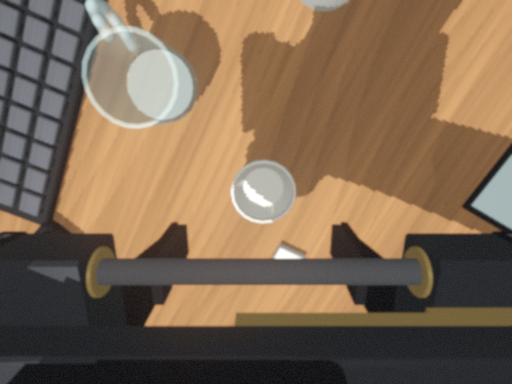

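```bash
python3 -m crank '[[0.001,0.0005,0.03,0.001],[0,0,0.03,0],[0,0,0.03,0],[0,0,0.02,0],[0,0,0.003,0]]' 0.087
python3 -m crank '[[0,0,0,0],[0,0,0,0],[0,0,0,0],[0,0,0,0],[0,0,0,0]]' 0
python3 -m crank '[[0,0,0,0],[0,0,0,0],[0,0,0,0]]' 0 
python3 -c "
from h import *
to(.592,-.252,.026,206.5)"
```

```text
time_s: 39.75
tcp_pos: [0.5887, -0.2513, 0.021]
ee_rot: [[-0.895, -0.445, -0.005], [-0.445, 0.895, 0.002], [0.004, 0.004, -1.0]]
wrist_force: [-1.0, 0.5, -0.9]
gripper_width: 1.001
time_s: 40.17
tcp_pos: [0.5915, -0.2521, 0.0253]
ee_rot: [[-0.895, -0.446, 0.002], [-0.446, 0.895, -0.001], [-0.002, -0.002, -1.0]]
wrist_force: [-0.6, -0.7, 0.5]
gripper_width: 0.709
time_s: 40.42
tcp_pos: [0.5914, -0.2522, 0.0252]
ee_rot: [[-0.895, -0.447, 0.002], [-0.447, 0.895, -0.001], [-0.001, -0.002, -1.0]]
wrist_force: [-1.5, 0.1, 5.6]
gripper_width: 0.689
t 40.42 pos [ 0.5914 -0.2522  0.0252] yaw -153.48 q [ -9.  35. -10.   0. -46.  35.] w 0.06 F [-1.5  0.1  5.6] 
 turn 0.0004 then shift [-0.0006 -0.0001 -0.0008] rows>= 0.02448637767179128
```

```bash
python3 -m crank '[[0,0,-0.01,0],[0,0,-0.02,0],[0,0,-0.03,0],[0,0,-0.035,0],[0,0,-0.035,0]]' 0 
python3 -m crank '[[0,0,-0.035,0],[0,0,-0.035,0],[0,0,-0.02,0],[0,0,0,0]]' 0
python3 -c "
from h import *
to(*dr(.6016,.1123),.25,206.5)
shot('wrist','w21')"
```

```text
time_s: 40.83
tcp_pos: [0.59, -0.2517, 0.1546]
ee_rot: [[-0.895, -0.446, -0.002], [-0.446, 0.895, 0.001], [0.001, 0.001, -1.0]]
wrist_force: [0.9, 0.4, -1.3]
gripper_width: 0.689
time_s: 41.17
tcp_pos: [0.5931, -0.2528, 0.2506]
ee_rot: [[-0.895, -0.447, 0.012], [-0.447, 0.895, -0.004], [-0.009, -0.008, -1.0]]
wrist_force: [-0.3, -0.3, 0.2]
gripper_width: 0.687
t 41.17 pos [ 0.5931 -0.2528  0.2506] yaw -153.46 q [ -9.  23.   5.   0. -72.  35.] w 0.0597 F [-0.3 -0.3  0.2] 
 turn 0.0006 then shift [-0.1836  0.6032 -0.0028] rows>= 15.762953803830637
```

View pics/w21.png

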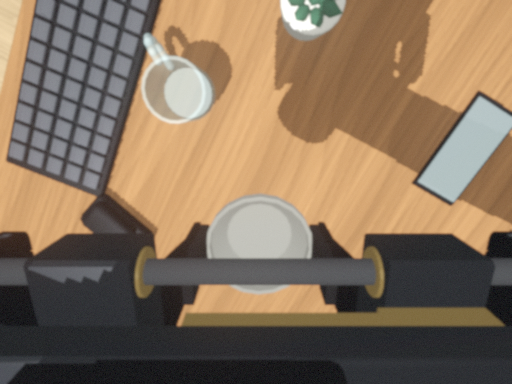

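```bash
python3 -m crank '[[-0.0115,0.0377,0,0],[-0.0115,0.0377,0,0],[-0.0115,0.0377,0,0],[-0.0115,0.0377,0,0],[-0.0115,0.0377,0,0]]' 0 >/dev/null
python3 -m crank '[[-0.0115,0.0377,0,0],[-0.0115,0.0377,0,0],[-0.0115,0.0377,0,0],[-0.0115,0.0377,0,0],[-0.0115,0.0377,0,0]]' 0 >/dev/null
python3 -m crank '[[-0.0115,0.0377,0,0],[-0.0115,0.0377,0,0],[-0.0115,0.0377,0,0],[0,0,0,0],[0,0,0,0]]' 0 
python3 -c "
from h import *
dish('w8',(415,492,150,225),.05,.07)
dish('w13',(300,372,160,224),.05,.07)
dish('w18',(352,420,160,228),.05,.07)
dish('w16',(340,400,172,233),.05,.07)
dish('w6',(368,428,170,228),.05,.07)
z=load('w21');P=cloud(z);b=P[190:296,200:318].reshape(-1,3);b=b[(b[:,2]>.252)&(b[:,2]<.275)];print(len(b),b.min(0),b.max(0))
to(*dr(.6016,.1123),.25,206.5)
shot('wrist','w22')"
```

```text
time_s: 42.47
tcp_pos: [0.5043, 0.2549, 0.2414]
ee_rot: [[-0.893, -0.449, -0.004], [-0.449, 0.893, -0.002], [0.004, -0.0, -1.0]]
wrist_force: [0.6, -1.0, -0.2]
gripper_width: 0.69
w8 679 circle [0.4883 0.369 ] 0.0316 uv [0.6016 0.1123] meanz 0.0554
w13 462 circle [0.4901 0.3703] 0.031 uv [0.6039 0.1127] meanz 0.0554
w18 486 circle [0.4922 0.3712] 0.0313 uv [0.6061 0.1126] meanz 0.0556
w16 357 circle [0.4897 0.3698] 0.0313 uv [0.6033 0.1125] meanz 0.0556
w6 322 circle [0.4881 0.3688] 0.0314 uv [0.6014 0.1123] meanz 0.0556
2034 [ 0.56468822 -0.28297308  0.25203375] [ 0.62989422 -0.22123768  0.27495837]
t 42.47 pos [0.5043 0.2549 0.2414] yaw -153.31 q [ 43.  16.  -6.  -0. -68. -17.] w 0.06 F [ 0.6 -1.  -0.2] 
 turn 0.0033 then shift [-0.0365  0.1092 -0.0088] rows>= 2.885708527310279
```

View pics/w22.png

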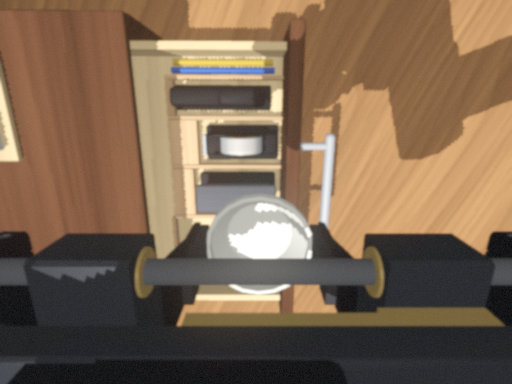

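```bash
python3 -m crank '[[-0.0125,0.036,0,0.003],[-0.0125,0.036,0,0],[-0.0125,0.036,0,0],[0,0,0,0],[0,0,0,0]]' 0 >/dev/null
python3 -m crank '[[0,0,0,0],[0,0,0,0],[0,0,0,0]]' 0 
python3 -c "
from h import *
to(*dr(.6027,.1125),.12,206.5)"
```

```text
time_s: 43.18
tcp_pos: [0.4918, 0.3652, 0.2437]
ee_rot: [[-0.897, -0.442, -0.0], [-0.442, 0.897, -0.0], [0.0, -0.0, -1.0]]
wrist_force: [-0.4, 0.0, -0.3]
gripper_width: 0.685
t 43.18 pos [0.4918 0.3652 0.2437] yaw -153.79 q [ 52.  20.   1.   0. -70. -26.] w 0.0596 F [-0.4  0.  -0.3] 
 turn -0.005 then shift [0.0004 0.0051 0.1237] rows>= 3.0957406662172327
```

```bash
python3 -m crank '[[0.0005,0.0045,0.03,-0.005],[0,0,0.03,0],[0,0,0.03,0],[0,0,0.03,0],[0,0,0,0]]' 0 >/dev/null
python3 -m crank '[[0,0,0,0],[0,0,0,0],[0,0,0,0]]' 0 
python3 -c "
from h import *
to(*dr(.6027,.1125),.061,206.5);shot('wrist','w23');shot('scene','s23');shot('top','t23')"
```

```text
time_s: 43.85
tcp_pos: [0.4904, 0.3716, 0.1265]
ee_rot: [[-0.894, -0.448, 0.004], [-0.448, 0.894, 0.004], [-0.005, 0.002, -1.0]]
wrist_force: [0.3, 1.0, -1.3]
gripper_width: 0.684
t 43.85 pos [0.4904 0.3716 0.1265] yaw -153.39 q [ 52.  26.  -9.   0. -55. -26.] w 0.0595 F [ 0.3  1.  -1.3] 
 turn 0.002 then shift [ 0.0023 -0.0013  0.0655] rows>= 1.6379971167131964
```

View pics/w23.png

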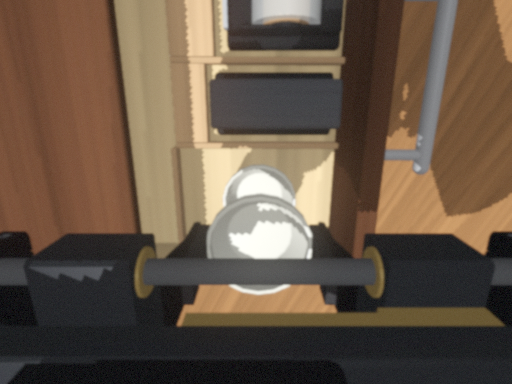

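View pics/s23.png

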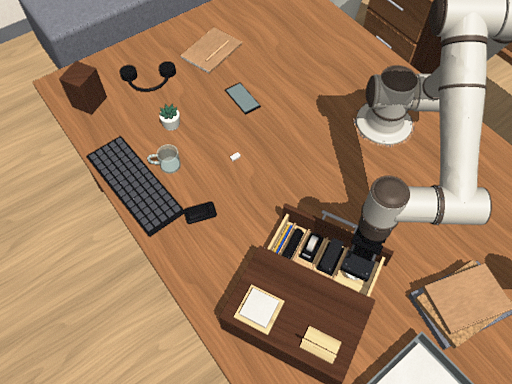

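```bash
python3 -c "
from h import *
z=load('w23');P=cloud(z)
q=P[160:205,215:300].reshape(-1,3);q=q[(q[:,2]>.05)&(q[:,2]<.07)]
U=np.array([uv(p) for p in q]);print(len(q),'u',U[:,0].min(),U[:,0].max(),'v',U[:,1].min())
# circle fit with fixed rim outer radius
from scipy.optimize import least_squares
r=np.hypot(U[:,0]-.6027,U[:,1]-.1125);print(np.percentile(r,[1,50,99]))
f=least_squares(lambda c:np.hypot(U[:,0]-c[0],U[:,1]-c[1])-.0297,[.6027,.1125],loss='soft_l1',f_scale=.001);print(f.x)
# held dish
q=P[190:296,205:318].reshape(-1,3);q=q[(q[:,2]>.13)&(q[:,2]<.141)];V=np.array([uv(p) for p in q]);print(len(V),V.min(0),V.max(0),uv(sense()['tcp_pos']))"
python3 -c "
from h import *
to(*dr(.6027,.1125),.061,206.5)"
```

```text
389 u 0.5767976803564493 0.6375975010106569 v 0.08186267364525937
[0.02423052 0.02982105 0.03448597]
[0.60683478 0.11277974]
1566 [0.57256483 0.08277789] [0.63753193 0.14483238] [0.60389057 0.11377861]
t 44.0 pos [0.4897 0.3713 0.1256] yaw -153.39 q [ 52.  26.  -9.   0. -55. -26.] w 0.06 F [ 0.   0.3 -1. ] 
 turn 0.002 then shift [ 0.0014 -0.0014  0.0646] rows>= 1.6146751848787382
```

```bash
python3 -m crank '[[-0.0015,-0.001,0.02,0],[0,0,0.02,0],[0,0,0.012,0],[0,0,0.004,0],[0,0,0,0]]' 0 >/dev/null
python3 -m crank '[[0,0,0,0],[0,0,0,0],[0,0,0,0]]' 0 
python3 -m crank '[[0,0,0.002,0],[0,0,0.002,0],[0,0,0,0],[0,0,0,0]]' 0 
python3 -c "
from h import *
to(*dr(.6045,.1125),.061,206.5)"
```

```text
time_s: 44.67
tcp_pos: [0.4914, 0.3711, 0.069]
ee_rot: [[-0.894, -0.448, 0.002], [-0.448, 0.894, 0.002], [-0.002, 0.001, -1.0]]
wrist_force: [-0.3, -0.2, -1.2]
gripper_width: 0.686
time_s: 45.0
tcp_pos: [0.4907, 0.3703, 0.0635]
ee_rot: [[-0.894, -0.448, -0.0], [-0.448, 0.894, -0.0], [0.0, -0.0, -1.0]]
wrist_force: [0.6, 0.4, -1.1]
gripper_width: 0.689
t 45.0 pos [0.4907 0.3703 0.0635] yaw -153.38 q [ 52.  30. -12.  -0. -48. -25.] w 0.0599 F [ 0.6  0.4 -1.1] 
 turn 0.002 then shift [-0.0001  0.      0.0025] rows>= 0.06233544183014188
```

```bash
python3 -m crank '[[0,0,0.0015,0],[0,0,0,0],[0,0,0,0]]' 0 
python3 -m crank '[[0,0,0.0015,0],[0,0,0,0],[0,0,0,0]]' 0
```

```text
time_s: 45.25
tcp_pos: [0.4907, 0.3704, 0.062]
ee_rot: [[-0.894, -0.448, -0.0], [-0.448, 0.894, -0.0], [0.0, -0.0, -1.0]]
wrist_force: [-0.3, -0.2, -0.3]
gripper_width: 0.686
time_s: 45.5
tcp_pos: [0.4907, 0.3704, 0.0605]
ee_rot: [[-0.894, -0.448, -0.0], [-0.448, 0.894, -0.0], [0.0, -0.0, -1.0]]
wrist_force: [-0.0, 0.1, -0.7]
gripper_width: 0.689
```

```bash
python3 -m crank '[[0,0,0.001,0],[0,0,0,0],[0,0,0,0]]' 0 
python3 -m crank '[[0,0,0.001,0],[0,0,0,0],[0,0,0,0]]' 0
```

```text
time_s: 45.75
tcp_pos: [0.4911, 0.3706, 0.0603]
ee_rot: [[-0.894, -0.448, 0.001], [-0.448, 0.894, 0.001], [-0.001, 0.0, -1.0]]
wrist_force: [-0.8, 0.1, 3.2]
gripper_width: 0.689
time_s: 46.0
tcp_pos: [0.4917, 0.371, 0.0602]
ee_rot: [[-0.894, -0.449, 0.002], [-0.449, 0.894, 0.001], [-0.003, 0.0, -1.0]]
wrist_force: [-0.3, -1.6, 7.2]
gripper_width: 0.691
```

Contact came at the expected nested height (TCP 0.0602). I release and lift.

```bash
python3 -m crank '[[0,0,0,0],[0,0,0,0],[0,0,0,0],[0,0,0,0]]' 0.078
python3 -m crank '[[0,0,-0.015,0],[0,0,-0.03,0],[0,0,-0.035,0],[0,0,-0.035,0],[0,0,-0.035,0]]' 0.078
python3 -m crank '[[0,-0.035,-0.02,0],[0,-0.035,0,0],[0,0,0,0],[0,0,0,0],[0,0,0,0]]' 0.078
python3 -c "
from h import *
shot('wrist','w24');shot('top','t24')"
```

```text
time_s: 46.33
tcp_pos: [0.4906, 0.3702, 0.0582]
ee_rot: [[-0.894, -0.448, -0.001], [-0.448, 0.894, -0.0], [0.001, -0.0, -1.0]]
wrist_force: [-0.7, -0.0, -0.2]
gripper_width: 0.864
time_s: 46.75
tcp_pos: [0.4905, 0.3701, 0.2097]
ee_rot: [[-0.894, -0.448, -0.001], [-0.448, 0.894, -0.001], [0.001, -0.0, -1.0]]
wrist_force: [-0.2, 1.2, -0.0]
gripper_width: 0.897
time_s: 47.17
tcp_pos: [0.5219, 0.3076, 0.228]
ee_rot: [[-0.894, -0.447, -0.001], [-0.447, 0.894, -0.0], [0.001, 0.0, -1.0]]
wrist_force: [0.0, -0.2, -0.5]
gripper_width: 0.898
```

View pics/w24.png

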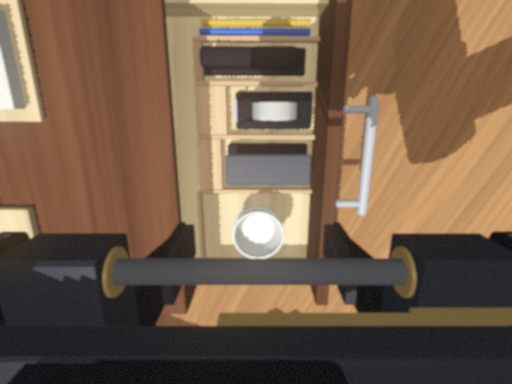

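```bash
python3 -m crank '[[0.03,-0.03,0,0],[0.02,-0.03,0,0],[0,0,0,0],[0,0,0,0],[0,0,0,0]]' 0.03 >/dev/null
python3 -c "
from h import *
shot('wrist','w25');z=load('w25')
big=cv2.resize(z['p'][:,:,::-1][0:250,110:400],None,fx=2.3,fy=2.3,interpolation=cv2.INTER_CUBIC);cv2.imwrite('pics/w25c.png',big)
dish('w24',(225,292,200,252),.062,.085)
"
```

```text
w24 409 circle [0.4936 0.3715] 0.0309 uv [0.6075 0.1122] meanz 0.0713
```

View pics/w25c.png

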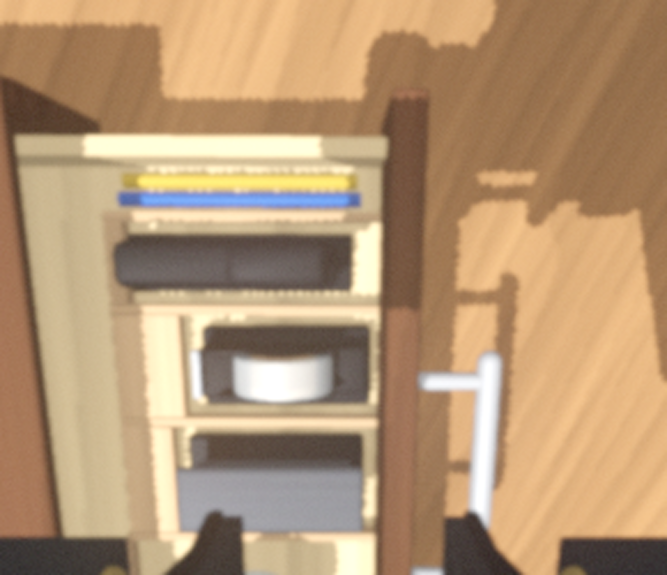

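```bash
python3 -c "
from h import *
z=load('w25');P=cloud(z);A_=np.array([np.cos(A),np.sin(A)]);U=P[...,:2]@A_;V=P[...,:2]@np.array([-A_[1],A_[0]]);Z=P[...,2]
for r in (80,104,118,125,150,158,165,190,200,215):
  print(r,' '.join(f'{U[r,c]*1000:.0f},{V[r,c]*1000:.0f},{Z[r,c]*1000:.0f}' for c in range(150,305,5)))
def ob(r0,r1,c0,c1,zl,zh):
  m=np.zeros(Z.shape,bool);m[r0:r1,c0:c1]=1;m&=(Z>zl)&(Z<zh);print(m.sum(),'u',np.percentile(U[m],[.5,99.5]).round(4),'v',np.percentile(V[m],[.5,99.5]).round(4),'z',np.percentile(Z[m],[50,98]).round(4))
ob(98,128,155,268,.04,.08);ob(138,178,195,272,.034,.08);ob(185,235,180,270,.05,.08)
m=(Z>.09)&(Z<.103);m[:, :260]=0;print('front top u',np.percentile(U[m],[2,98]))
"
```

```text
80 688,-124,18 682,-124,16 676,-124,17 668,-124,23 662,-123,25 656,-123,24 650,-123,25 644,-123,25 638,-123,24 633,-124,24 627,-124,24 621,-124,24 615,-124,24 609,-124,23 603,-124,24 597,-124,25 592,-124,23 586,-124,24 580,-124,25 574,-124,24 568,-124,25 562,-124,25 556,-124,23 550,-124,18 544,-124,17 539,-123,28 537,-118,94 533,-118,95 528,-118,96 512,-126,-1 506,-126,-1
104 691,-96,17 679,-96,34 674,-96,31 660,-96,56 655,-96,55 650,-96,55 644,-96,55 639,-96,54 634,-96,53 634,-97,25 628,-97,25 622,-97,25 616,-97,25 610,-97,24 604,-97,26 598,-97,26 592,-97,25 586,-97,27 580,-97,26 574,-97,26 568,-97,26 562,-97,25 556,-97,25 550,-97,16 544,-97,18 539,-97,38 537,-96,96 532,-96,96 527,-96,96 511,-97,-2 505,-97,-1
118 692,-80,18 686,-80,19 666,-81,60 660,-82,61 655,-82,60 649,-82,61 644,-82,60 639,-82,59 634,-81,58 628,-81,58 622,-82,60 617,-82,58 611,-82,60 605,-82,62 600,-82,63 594,-82,61 589,-82,63 584,-82,60 578,-82,62 573,-82,62 567,-82,60 562,-82,53 556,-80,25 550,-80,17 544,-80,17 539,-81,43 537,-83,96 532,-83,96 527,-83,95 511,-80,-1 504,-80,-1
125 693,-71,18 687,-71,17 676,-72,3
[... 1798 characters left out ...]
32 607,22,32 601,22,33 594,22,32 588,22,31 582,22,31 575,22,32 569,22,31 562,22,32 556,22,32 549,23,28 542,27,17 539,7,78 535,1,96 529,1,95 513,32,-1 506,32,-1 499,33,-2
215 706,49,16 698,48,19 692,49,17 680,43,32 673,43,32 667,43,31 660,43,32 654,43,32 639,31,64 633,31,63 627,31,63 621,30,64 616,31,63 610,31,63 603,30,64 598,31,63 592,31,63 586,30,64 580,30,65 574,31,63 568,31,63 562,30,63 556,31,63 550,30,63 542,48,17 539,23,84 534,18,96 529,18,96 512,55,-2 505,55,-1 498,55,-1
1944 u [0.5618 0.6666] v [-0.0963 -0.0748] z [0.0595 0.0626]
1760 u [0.545  0.6322] v [-0.0442 -0.0184] z [0.0535 0.072 ]
2129 u [0.5473 0.6437] v [0.0161 0.05  ] z [0.0635 0.0652]
front top u [0.52430442 0.53881615]
```

All items sit in their slots. The dish rim is at 71.3 mm, as a nested dish should be. The drawer crept in by a few mm, so I relocate the handle to push it shut.

```bash
python3 -c "
from h import *
z=load('w24');P=cloud(z);m=(P[...,2]>.07)&(P[...,2]<.09);m[:,:350]=0;m[:,385:]=0;m[:95]=0;m[218:]=0
q=np.array([uv(p) for p in P[m]]);
for lo in (-.04,-.02,0,.02,.04,.06):
  k=q[(q[:,1]>lo)&(q[:,1]<lo+.02)];print(lo,len(k),np.median(k[:,0]).round(4))
print(q[:,1].min(),q[:,1].max())
to(*dr(.488,.0213),.17,206.5)"
```

```text
-0.04 363 0.4935
-0.02 213 0.491
0 204 0.4909
0.02 193 0.4909
0.04 185 0.491
0.06 222 0.4922
-0.04659528905725474 0.08254826293088449
t 47.73 pos [0.5047 0.2336 0.2285] yaw -153.32 q [ 42.  15.  -9.   0. -66. -15.] w 0.0484 F [-0.1  0.4 -0.6] 
 turn 0.0032 then shift [0.0679 0.0374 0.0585] rows>= 2.428148806880456
```

```bash
python3 -m crank '[[0.033,0.018,0,0.003],[0.033,0.0175,0,0],[0,0,0.03,0],[0,0,0.03,0],[0,0,0,0]]' 0.027 >/dev/null
python3 -m crank '[[0,0,0,0],[0,0,0,0],[0,0,0,0]]' 0.027
python3 -c "
from h import *
to(*dr(.490,.0195),.06,206.5);shot('wrist','w26')"
```

```text
time_s: 48.4
tcp_pos: [0.431, 0.2361, 0.1702]
ee_rot: [[-0.895, -0.446, 0.003], [-0.446, 0.895, 0.002], [-0.003, 0.001, -1.0]]
wrist_force: [0.5, 0.2, 0.7]
gripper_width: 0.308
t 48.4 pos [0.431  0.2361 0.1702] yaw -153.53 q [ 48.  12. -22.   0. -56. -21.] w 0.0268 F [0.5 0.2 0.7] 
 turn -0.0004 then shift [0.0014 0.0005 0.1102] rows>= 2.754687275054056
```

View pics/w26.png

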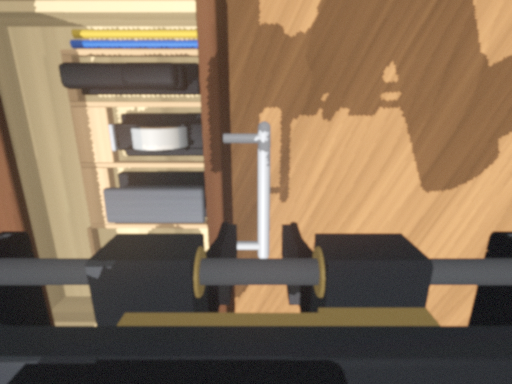

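The bar is at column 264 between the fingers, so I descend and pinch.

```bash
python3 -m crank '[[0.0015,0,0.03,0],[0,0,0.03,0],[0,0,0.03,0],[0,0,0.02,0],[0,0,0,0]]' 0.027
python3 -m crank '[[0,0,0,0],[0,0,0,0],[0,0,0,0],[0,0,0,0],[0,0,0,0]]' 0
python3 -c "
from h import *
print(uv(sense()['tcp_pos']))"
```

```text
time_s: 48.87
tcp_pos: [0.4268, 0.2325, 0.0558]
ee_rot: [[-0.896, -0.444, -0.005], [-0.444, 0.896, -0.005], [0.007, -0.002, -1.0]]
wrist_force: [0.2, -0.2, 0.5]
gripper_width: 0.313
time_s: 49.28
tcp_pos: [0.429, 0.2348, 0.0603]
ee_rot: [[-0.895, -0.446, 0.002], [-0.446, 0.895, 0.002], [-0.003, 0.001, -1.0]]
wrist_force: [-1.2, 0.6, 5.9]
gripper_width: 0.112
[0.48867074 0.01871272]
```

```bash
python3 -m crank '[[-0.003,0,0,0],[-0.006,0,0,0],[-0.008,0,0,0],[-0.01,0,0,0],[-0.01,0,0,0]]' 0
python3 -m crank '[[-0.01,0,0,0],[-0.01,0,0,0],[-0.01,0,0,0],[-0.01,0,0,0],[-0.01,0,0,0]]' 0
python3 -m crank '[[-0.01,0,0,0],[-0.01,0,0,0],[-0.01,0,0,0],[-0.01,0,0,0],[-0.008,0,0,0]]' 0
python3 -m crank '[[-0.005,0,0,0],[-0.003,0,0,0],[0,0,0,0],[0,0,0,0]]' 0
python3 -c "
from h import *
print(uv(sense()['tcp_pos']))"
```

```text
time_s: 49.7
tcp_pos: [0.4622, 0.2513, 0.0603]
ee_rot: [[-0.895, -0.446, 0.002], [-0.446, 0.895, 0.001], [-0.002, 0.0, -1.0]]
wrist_force: [-2.5, -0.6, 6.0]
gripper_width: 0.115
time_s: 50.12
tcp_pos: [0.5071, 0.2735, 0.0603]
ee_rot: [[-0.895, -0.446, 0.002], [-0.446, 0.895, 0.001], [-0.002, 0.0, -1.0]]
wrist_force: [-2.7, -0.4, 5.6]
gripper_width: 0.119
time_s: 50.53
tcp_pos: [0.5504, 0.2951, 0.0603]
ee_rot: [[-0.895, -0.446, 0.002], [-0.446, 0.895, 0.001], [-0.003, 0.0, -1.0]]
wrist_force: [-2.2, 0.3, 6.4]
gripper_width: 0.114
time_s: 50.87
tcp_pos: [0.5582, 0.299, 0.0603]
ee_rot: [[-0.895, -0.446, 0.005], [-0.446, 0.895, 0.003], [-0.005, 0.0, -1.0]]
wrist_force: [1.6, 0.2, 4.6]
gripper_width: 0.115
[0.63300602 0.01849045]
```

Next, small steps until it stops.

```bash
python3 -m crank '[[-0.004,0,0,0],[-0.004,0,0,0],[-0.003,0,0,0],[0,0,0,0]]' 0
python3 -m crank '[[-0.002,0,0,0],[-0.002,0,0,0],[0,0,0,0]]' 0
python3 -m crank '[[-0.002,0,0,0],[-0.002,0,0,0],[0,0,0,0]]' 0
python3 -c "
from h import *
print(uv(sense()['tcp_pos']))"
```

```text
time_s: 51.2
tcp_pos: [0.5614, 0.3005, 0.0602]
ee_rot: [[-0.895, -0.445, -0.01], [-0.445, 0.896, -0.006], [0.012, -0.001, -1.0]]
wrist_force: [-15.3, -1.6, 18.0]
gripper_width: 0.111
time_s: 51.45
tcp_pos: [0.5614, 0.3003, 0.0601]
ee_rot: [[-0.896, -0.445, -0.017], [-0.444, 0.896, -0.011], [0.02, -0.002, -1.0]]
wrist_force: [-23.4, -4.0, 23.5]
gripper_width: 0.113
time_s: 51.7
tcp_pos: [0.5613, 0.3002, 0.06]
ee_rot: [[-0.896, -0.444, -0.025], [-0.444, 0.896, -0.015], [0.029, -0.003, -1.0]]
wrist_force: [-32.6, -6.3, 30.0]
gripper_width: 0.108
[0.63631802 0.01824281]
```

```bash
python3 -m crank '[[0.004,0,0,0],[0.0035,0,0,0],[0,0,0,0]]' 0
python3 -c "
from h import *
print(uv(sense()['tcp_pos']));shot('wrist','w27');shot('top','t27');shot('scene','s27')"
```

```text
time_s: 51.95
tcp_pos: [0.5614, 0.3004, 0.06]
ee_rot: [[-0.895, -0.445, -0.009], [-0.445, 0.895, -0.006], [0.011, -0.001, -1.0]]
wrist_force: [-13.6, -2.4, 15.3]
gripper_width: 0.112
[0.6364605  0.01831316]
```

View pics/w27.png

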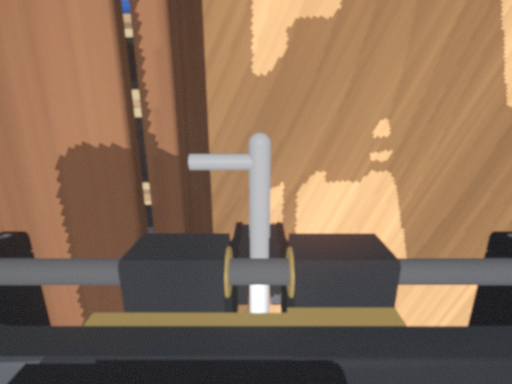

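View pics/s27.png

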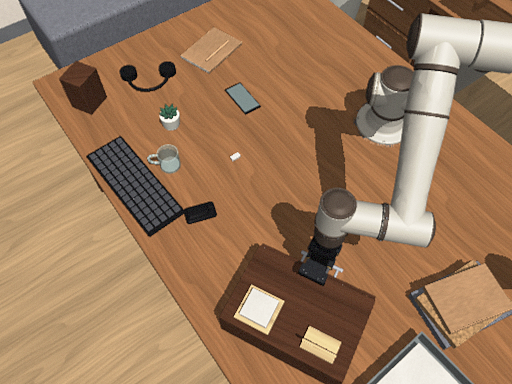

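```bash
python3 -c "
from h import *
z=load('w27');P=cloud(z);A_=np.array([np.cos(A),np.sin(A)]);U=P[...,:2]@A_;V=P[...,:2]@np.array([-A_[1],A_[0]]);Z=P[...,2]
for r in (30,100,190):
  print(r,' '.join(f'{U[r,c]*1000:.0f},{V[r,c]*1000:.0f},{Z[r,c]*1000:.0f}' for c in range(100,215,3)))
big=cv2.resize(z['p'][:,:,::-1][0:250,80:290],None,fx=2.4,fy=2.4,interpolation=cv2.INTER_CUBIC);cv2.imwrite('pics/w27c.png',big)
z=load('t27');big=cv2.resize(z['p'][:,:,::-1][40:240,20:240],None,fx=3,fy=3,interpolation=cv2.INTER_CUBIC);cv2.imwrite('pics/t27c.png',big)
for f in('t0','t27'):
  z=load(f);P=cloud(z);U=P[...,:2]@A_;V=P[...,:2]@np.array([-A_[1],A_[0]]);Z=P[...,2]
  T=(abs(Z-.11)<.007)&(V>-.12)&(V<-.05);T[:,220:]=0;F=(abs(Z-.096)<.006)&(V>-.12)&(V<-.05)&(U<.75);F[:,220:]=0
  print(f,'cab',np.percentile(U[T],[1,99]),'front',np.percentile(U[F],[2,50,98]),F.sum())
"
```

```text
30 692,-84,110 692,-85,108 691,-85,109 690,-85,108 689,-85,109 688,-85,108 688,-86,105 688,-86,104 688,-87,101 719,-105,18 718,-105,18 687,-88,95 685,-87,97 684,-88,95 683,-88,96 682,-88,96 681,-88,95 679,-88,96 678,-88,96 677,-88,95 676,-88,96 675,-87,97 674,-88,95 673,-88,95 673,-89,90 673,-90,87 673,-91,81 673,-92,75 673,-94,69 673,-95,62 673,-97,54 673,-98,48 673,-101,37 673,-103,28 673,-106,17 674,-110,-1 672,-110,-2 670,-109,-0 668,-110,-2
100 696,-62,109 695,-62,109 694,-62,109 693,-62,110 692,-62,109 691,-62,108 690,-62,109 689,-62,108 688,-62,109 688,-62,106 688,-62,103 715,-63,32 713,-63,32 711,-63,32 686,-62,95 685,-62,96 684,-62,95 683,-62,95 681,-62,96 680,-62,97 679,-62,95 678,-62,95 676,-62,95 675,-62,96 674,-62,95 673,-62,94 673,-62,90 673,-62,84 673,-62,78 673,-62,72 673,-63,66 673,-63,58 673,-63,49 673,-63,40 673,-63,30 673,-64,20 674,-64,-1 672,-64,-1 670,-64,-1
190 702,-27,108 700,-28,109 699,-27,108 699,-27,108 697,-28,109 696,-27,107 694,-28,109 693,-28,109 692,-28,109 691,-28,109 690,-28,109 689,-27,107 688,-27,107 688,-26,104 688,-25,100 718,-3,23 715,-3,23 687,-23,95 685,-24,96 683,-24,96 682,-24,96 681,-24,95 680,-24,96 678,-24,96 677,-24,97 675,-24,96 675,-23,94 674,-23,93 673,-22,91 673,-21,85 673,-19,78 673,-17,71 673,-15,64 673,-12,56 673,-10,47 673,-7,36 673,-3,25 675,4,-1 673,4,-1
t0 cab [0.68733509 0.91995495] front [0.66223712 0.66933596 0.67707354] 167
t27 cab [0.6872405  0.91978143] front [0.67160694 0.67838882 0.68649467] 167
```

View pics/w27c.png

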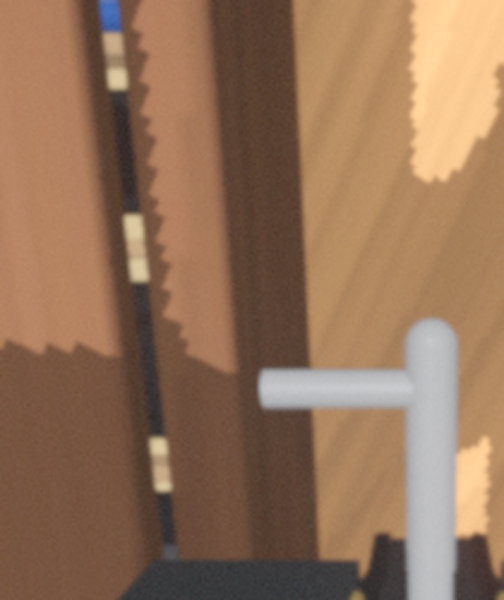

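View pics/t27c.png

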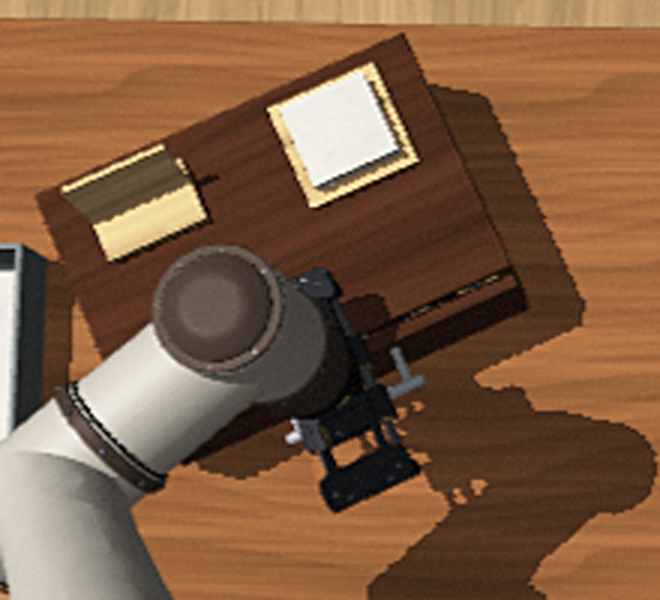

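The panel's inner face (u=0.687) meets the cabinet front (0.688), and the drawer hit a hard stop, so it is shut. The dark slit is only the height step between the front and the top. I relax and let go.

```bash
python3 -m crank '[[0.002,0,0,0],[0.002,0,0,0],[0,0,0,0]]' 0
python3 -m crank '[[0,0,0,0],[0,0,0,0],[0,0,0,0],[0,0,0,0]]' 0.026
python3 -c "
from h import *
print(uv(sense()['tcp_pos']));shot('wrist','w28')"
```

```text
time_s: 52.35
tcp_pos: [0.5615, 0.3005, 0.0601]
ee_rot: [[-0.895, -0.446, -0.002], [-0.446, 0.895, -0.001], [0.002, -0.0, -1.0]]
wrist_force: [-4.7, -0.4, 10.3]
gripper_width: 0.112
time_s: 52.68
tcp_pos: [0.5628, 0.301, 0.058]
ee_rot: [[-0.895, -0.445, -0.001], [-0.445, 0.895, -0.0], [0.001, -0.0, -1.0]]
wrist_force: [0.5, -0.3, -0.2]
gripper_width: 0.277
[0.6379914  0.01820135]
```

View pics/w28.png

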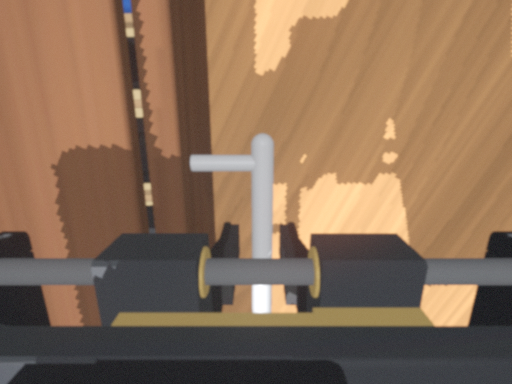

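Clear of the bar on both sides. I lift and move away, then check.

```bash
python3 -m crank '[[0,0,-0.02,0],[0,0,-0.03,0],[0,0,-0.035,0],[0,0,-0.035,0],[0,0,-0.035,0]]' 0.026
python3 -m crank '[[0.03,0,-0.02,0],[0.035,0,0,0],[0.035,0,0,0],[0.035,0,0,0],[0,0,0,0]]' 0.026
python3 -m crank '[[0,-0.038,0,0],[0,-0.038,0,0],[0,-0.038,0,0],[0,-0.038,0,0],[0,-0.038,0,0]]' 0.087 >/dev/null
python3 -m crank '[[0,-0.038,0,0],[0,-0.038,0,0],[0,-0.038,0,0],[0,0,0,0],[0,0,0,0]]' 0.087 
python3 -c "
from h import *
shot('top','t29')
A_=np.array([np.cos(A),np.sin(A)])
for f in('t0','t1','t29'):
  z=load(f);P=cloud(z);U=P[...,:2]@A_;V=P[...,:2]@np.array([-A_[1],A_[0]]);Z=P[...,2]
  F=(abs(Z-.096)<.006)&(U<.75)&(U>.5);F[:,220:]=0
  F2=F&(V>.1)&(V<.18);F1=F&(V>-.12)&(V<-.05)
  print(f,np.percentile(U[F2],[2,50,98]),np.percentile(U[F1],[2,50,98]) if F1.sum() else 0)
z=load('t29');big=cv2.resize(z['p'][:,:,::-1][40:240,20:240],None,fx=3,fy=3,interpolation=cv2.INTER_CUBIC);cv2.imwrite('pics/t29c.png',big)
"
```

```text
time_s: 53.15
tcp_pos: [0.5629, 0.3009, 0.2147]
ee_rot: [[-0.895, -0.445, -0.001], [-0.445, 0.895, -0.001], [0.001, -0.0, -1.0]]
wrist_force: [0.6, 0.3, -0.6]
gripper_width: 0.298
time_s: 53.57
tcp_pos: [0.4368, 0.2373, 0.2332]
ee_rot: [[-0.895, -0.445, -0.004], [-0.445, 0.895, -0.002], [0.005, 0.0, -1.0]]
wrist_force: [0.1, 0.3, -0.1]
gripper_width: 0.3
time_s: 54.4
tcp_pos: [0.578, -0.0331, 0.2326]
ee_rot: [[-0.897, -0.442, -0.002], [-0.442, 0.897, -0.0], [0.001, 0.001, -1.0]]
wrist_force: [-0.1, -0.1, -0.8]
gripper_width: 0.949
t0 [0.66266162 0.66970534 0.67776381] [0.66223712 0.66933596 0.67707354]
t1 [0.51707394 0.52401171 0.532126  ] 0
t29 [0.67181876 0.67928688 0.68734925] 0
```

View pics/t29c.png

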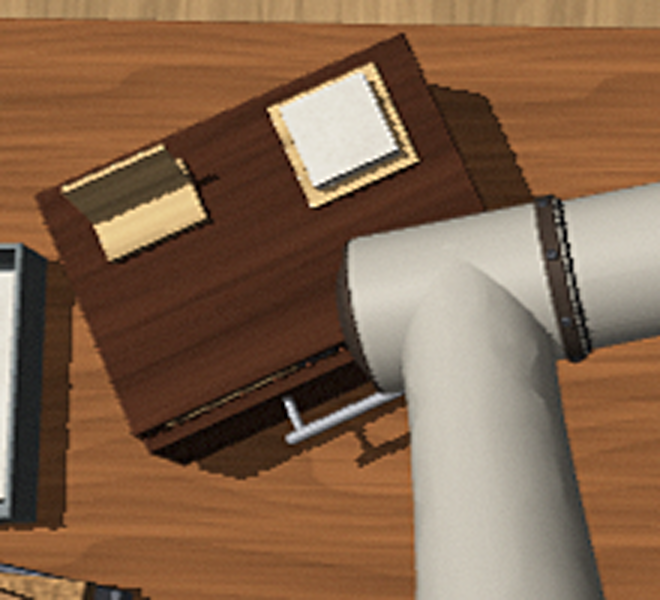

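View pics/t29.png

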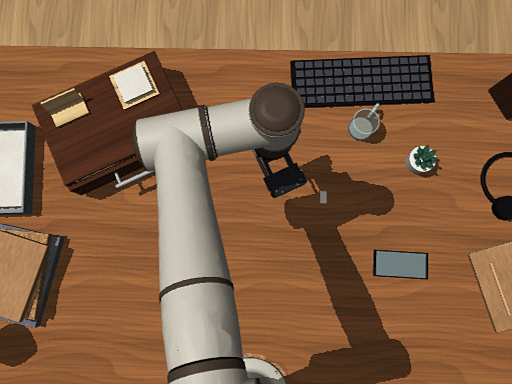

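```bash
python3 -c "
from h import *
from station import finish_job
A_=np.array([np.cos(A),np.sin(A)])
for n,b in dict(mug=(345,385,100,142),succ=(400,445,140,180)).items():
  for f in('t0','t29'): q=obj(f,b,.03,.15)
print(sense()['wrist_force']);print(finish_job())"
```

```text
t0 413 px [349 103  31  36] mean [ 0.7254 -0.2961  0.0576] ztop 0.0753 rect [ 0.7281 -0.3046] [0.096  0.0726] long yaw -64.3
t29 422 px [349 103  31  36] mean [ 0.7252 -0.2956  0.0573] ztop 0.0757 rect [ 0.7342 -0.2942] [0.0958 0.0718] long yaw -4.1
t0 618 px [407 145  32  28] mean [ 0.624  -0.4407  0.0644] ztop 0.0858 rect [ 0.6274 -0.4443] [0.0691 0.0683] long yaw -87.0
t29 615 px [407 145  32  28] mean [ 0.6241 -0.4407  0.0646] ztop 0.087 rect [ 0.6275 -0.4452] [0.0692 0.0678] long yaw 3.4
[-0.39779004  0.95312042  0.23700217]
the job is handed in; nothing more can be done
None
```

The desk is cleared and the job is handed in, at about 54 s of the 210 s allowed. I pulled the drawer open by about 155 mm and set the stapler, hole punch and tape dispenser flat in their compartments. I nested the single dish that was out on the one in the drawer (there was no third dish), then pushed the drawer shut by its handle.

**Before closing**
- All three tools lay flat within their slats and aligned with the drawer. The stapler was about 7 mm behind its slot's centre and the tape dispenser about 4–5 mm in front of its own, both inside the 12 mm allowance.
- The top dish's rim read 71.3 mm above the desk, which is the nested height.
- The drawer had crept in by roughly 5 mm while I was placing things. It was still well over 140 mm open.

**After closing**
- The drawer hit a hard stop at about 33 N, and its front panel meets the cabinet front to within about 1 mm. A thin dark slit is still visible there, which I take to be the height step between the panel's top edge and the cabinet top.
- The mug and succulent measured unmoved. The phone looks unmoved in the last top view, but I did not measure it. The arm hid the mouse there; the last clear view of it, just after the drawer closed, showed it in place.
- The robot is clear of everything.
- I could not look inside once the drawer was shut, so the final positions of the tools and dishes are inferred from the views before closing.

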